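# Load the spin-painting machine

### The job

Get the spin-painting machine ready for the next batch: slacken the hand nut of its centre clamp (it has a left-hand thread) and lay every blank panel on the platter, one to a bay, pushed fully home against the hub under the clamp flange, in whichever bays you like. Screw the nut down hand-tight so that the flange holds all the panels, then close both hinged cover halves fully so that they meet edge to edge over the tub. Leave the bottles, brushes and other things on the table where they are.

Things in the scene. Friction and masses are not known exactly. Their poses are not given: they have to be found in the camera images.
- machine: Spin-painting machine, fixed: white square tub 296 x 296 mm, origin under its centre, rim 95 mm above the table, walls 6 mm. Inside, a level platter, top 60 mm above the table, radius 134 mm, locked; on it a square hub 56 x 56 x 6.5 mm high, sides along machine x, y, and four guide pins (10 mm diameter, 6 mm high) at x, y = +-38 mm.
- clamp: Steel clamp flange, radius 40 mm, 6 mm thick, level on the centre spindle; origin under its centre. It does not turn; the hand nut on it screws it up and down: underside 7 mm above the platter with joint nut at 0, rising 12 mm a turn (1.91 mm per rad). It overlaps the inner 12 mm of panels that are home in the bays.
- nut (a joint): Turn of the clamp's hand nut on its LEFT-HAND thread: 0 screwed fully down, grows as it is turned CLOCKWISE seen from above (slackens, flange rises), at most 6.0 rad. Anticlockwise screws it down. It turns with about 0.15 N m, more when pressing. The flange touches 12 mm panels at about 2.6 rad; turned on to 2.3 it springs back to 2.4 to 2.5 when let go: hand-tight.
- nut_grip (a point): Centre of the hand nut's black wing bar: 70 mm long (its own x), 16 mm wide (y), 22 mm high (z), 21 mm above the flange's underside; turns and rises with the nut.
- bay0 (a point): Bay on the machine's +x side: centre (mid-thickness, 66 mm above the table) of a panel fully home here: flat, its 80 mm length along machine x, inner end against the hub, 5 mm to spare at a guide pin on each side. To get under the flange, lay the panel on the platter 24 mm farther out and slide it inward. Frame as the machine's.
- bay1 (a point): Bay on the machine's +y side: centre (mid-thickness, 66 mm above the table) of a panel fully home here: flat, its 80 mm length along machine y, inner end against the hub, 5 mm to spare at a guide pin on each side. To get under the flange, lay the panel on the platter 24 mm farther out and slide it inward. Frame as the machine's.
- bay2 (a point): Bay on the machine's -x side: centre (mid-thickness, 66 mm above the table) of a panel fully home here: flat, its 80 mm length along machine x, inner end against the hub, 5 mm to spare at a guide pin on each side. To get under the flange, lay the panel on the platter 24 mm farther out and slide it inward. Frame as the machine's.
- bay3 (a point): Bay on the machine's -y side: centre (mid-thickness, 66 mm above the table) of a panel fully home here: flat, its 80 mm length along machine y, inner end against the hub, 5 mm to spare at a guide pin on each side. To get under the flange, lay the panel on the platter 24 mm farther out and slide it inward. Frame as the machine's.
- panel1_mid (a point): Centre (half-way up) of a blank painting panel: plywood with a white primed face, 80 mm (x) x 56 mm (y) x 12 mm (z), 60 g, lying flat on the table on the robot's left at the start. All panels are alike. None if this panel is absent.
- panel2_mid (a point): Centre (half-way up) of a blank painting panel: plywood with a white primed face, 80 mm (x) x 56 mm (y) x 12 mm (z), 60 g, lying flat on the table on the robot's left at the start. All panels are alike. None if this panel is absent.
- panel3_mid (a point): Centre (half-way up) of a blank painting panel: plywood with a white primed face, 80 mm (x) x 56 mm (y) x 12 mm (z), 60 g, lying flat on the table on the robot's left at the start. All panels are alike. None if this panel is absent.
- panel4_mid (a point): Centre (half-way up) of a blank painting panel: plywood with a white primed face, 80 mm (x) x 56 mm (y) x 12 mm (z), 60 g, lying flat on the table on the robot's left at the start. All panels are alike. None if this panel is absent.
- cover_left (a joint): Angle of the left cover half, a grey shell 296 mm long, 147.5 mm from hinge to free edge, 30 mm deep, hinged along machine x on the rim at machine y = +148 mm, 95.5 mm above the table. 0 closed on the rim, free edge meeting the other half's over the middle; grows as it opens, at most 1.9 rad. The stiff hinge holds it at any angle; 3 to 5 N at the handle moves it.
- cover_left_handle (a point): Middle of the left half's steel handle bar: round, 12 mm diameter, 100 mm long, parallel to the hinge (machine x), 40 mm off the half's outer face; when closed 118 mm from the hinge line and 70 mm above it. The frame turns with the half.
- cover_right (a joint): Angle of the right cover half, a grey shell 296 mm long, 147.5 mm from hinge to free edge, 30 mm deep, hinged along machine x on the rim at machine y = -148 mm, 95.5 mm above the table. 0 closed on the rim, free edge meeting the other half's over the middle; grows as it opens, at most 1.9 rad. The stiff hinge holds it at any angle; 3 to 5 N at the handle moves it.
- cover_right_handle (a point): Middle of the right half's steel handle bar: round, 12 mm diameter, 100 mm long, parallel to the hinge (machine x), 40 mm off the half's outer face; when closed 118 mm from the hinge line and 70 mm above it. The frame turns with the half.
- squeeze1: Bystander, to be left alone: a standing squeeze bottle, 50 mm diameter, 178 mm high with its white nozzle; origin at its underside.
- squeeze2: Bystander, to be left alone: a standing squeeze bottle, 50 mm diameter, 178 mm high with its white nozzle; origin at its underside.
- squeeze3: Bystander, to be left alone: a standing squeeze bottle, 50 mm diameter, 178 mm high with its white nozzle; origin at its underside.
- paint1: Bystander, to be left alone: a standing paint bottle, 66 mm diameter, 190 mm high, black cap; origin at its underside.
- tape: Bystander, to be left alone: a roll of masking tape lying flat, 104 mm diameter, 25 mm high; origin at its underside.
- brush1: Bystander, to be left alone: a flat brush with a wooden handle lying on the table; origin at its underside.
- knife: Bystander, to be left alone: a palette spatula with a dark wooden handle lying on the table; origin at its underside.
- pot: Bystander, to be left alone: an empty white water pot, 72 mm diameter, 90 mm high; origin at its underside.

How it is judged:
On the way, in this order (a step that is already met when the one before it is completed fails the run):
1. the clamp has been slackened: nut turned clockwise past 3.2 rad (flange 13 mm above the platter) (value of joint nut above 3.2 rad), for 0.2 s.
2. every panel present is home in a bay and held by the flange (more than 1 N each) (((distance between panel1_mid and bay0 below 0.009 m and angle between the x axis of panel1_mid and the x axis of machine, either way round below 0.15 rad) or (distance between panel1_mid and bay1 below 0.009 m and angle between the x axis of panel1_mid and the y axis of machine, either way round below 0.15 rad) or (distance between panel1_mid and bay2 below 0.009 m and angle between the x axis of panel1_mid and the x axis of machine, either way round below 0.15 rad) or (distance between panel1_mid and bay3 below 0.009 m and angle between the x axis of panel1_mid and the y axis of machine, either way round below 0.15 rad)) and contact force between clamp and panel1 above 1 N and ((distance between panel2_mid and bay0 below 0.009 m and angle between the x axis of panel2_mid and the x axis of machine, either way round below 0.15 rad) or (distance between panel2_mid and bay1 below 0.009 m and angle between the x axis of panel2_mid and the y axis of machine, either way round below 0.15 rad) or (distance between panel2_mid and bay2 below 0.009 m and angle between the x axis of panel2_mid and the x axis of machine, either way round below 0.15 rad) or (distance between panel2_mid and bay3 below 0.009 m and angle between the x axis of panel2_mid and the y axis of machine, either way round below 0.15 rad)) and contact force between clamp and panel2 above 1 N and ((distance between panel3_mid and bay0 below 0.009 m and angle between the x axis of panel3_mid and the x axis of machine, either way round below 0.15 rad) or (distance between panel3_mid and bay1 below 0.009 m and angle between the x axis of panel3_mid and the y axis of machine, either way round below 0.15 rad) or (distance between panel3_mid and bay2 below 0.009 m and angle between the x axis of panel3_mid and the x axis of machine, either way round below 0.15 rad) or (distance between panel3_mid and bay3 below 0.009 m and angle between the x axis of panel3_mid and the y axis of machine, either way round below 0.15 rad)) and contact force between clamp and panel3 above 1 N and ((distance between panel4_mid and bay0 below 0.009 m and angle between the x axis of panel4_mid and the x axis of machine, either way round below 0.15 rad) or (distance between panel4_mid and bay1 below 0.009 m and angle between the x axis of panel4_mid and the y axis of machine, either way round below 0.15 rad) or (distance between panel4_mid and bay2 below 0.009 m and angle between the x axis of panel4_mid and the x axis of machine, either way round below 0.15 rad) or (distance between panel4_mid and bay3 below 0.009 m and angle between the x axis of panel4_mid and the y axis of machine, either way round below 0.15 rad)) and contact force between clamp and panel4 above 1 N), for 0.2 s.
At the end, for the whole second after the job is handed in: Every panel present lies in a bay (centre within 9 mm of the bay's point, length within 0.15 rad of the bay's direction) and is pressed by the clamp flange with more than 1 N; both cover halves are closed to within 0.03 rad; panels at rest (all of step 2 and value of joint each of cover_left, cover_right below 0.03 rad and linear speed of each of panel1, panel2, panel3, panel4 below 0.02 m/s); the robot touches nothing.
It fails at once if a bottle, pot, tape roll, brush or spatula is moved more than 40 mm (distance of any of squeeze1, squeeze2, squeeze3, paint1, tape, brush1, knife, pot from where it was at the start of the episode above 0.04 m).
Of panel1, panel2, panel3, panel4 only 2 to 4 are there at a start; the rules pass over those that are not, and their reading is None.
At some moment in a run one of panel1, panel2, panel3, panel4 may be knocked a few centimetres aside while the robot is not near it.
Once in a run the grip may slacken for a moment while it holds something.
It also fails if it takes over 210 s, if anything falls off the work surface, if the arm or the gripper's body presses on something with over 40 N, if the wrist force passes 120 N, or if a joint passes its speed limit or range.

### The arm

A 6-joint arm with a two-finger parallel gripper is mounted at the origin on the work surface. World frame = base frame: x ahead of the robot, y to its left, z up, the work surface at z = 0. Lengths are in m, angles in rad, forces in N, time in s.
With the tool pointing down it reaches from about 0.4 to 0.825 m from the base axis. Payload 7 kg.
Tool frame: the origin (TCP) lies on the front face of the gripper's body, between the roots of the fingers; the fingertips stand 66 mm ahead of it and the grasp point (between the pads) lies 47 mm ahead of it; z points along the fingers, y is the line along which they close (so a half turn about z gives the same grasp; the last joint's range is limited). The gripper opens to 88 mm and grips with 3 to 60 N. Pads are 19 mm wide; open, the fingers measure 130 mm over their backs; the gripper's body (78 mm by 193 mm) begins 47 mm behind the grasp point.
Start: joints at [1.572, 0.359, 0.012, 0, -1.224, -0.288], TCP at [0.191, 0.647, 0.292] pointing down, gripper open.
Joint ranges: [-3.07, 3.07], [-1.43, 2.12], [-1.02, 1.25], [-3.03, 1.67], [-3.05, -0], [-3.03, 3.03]. Speed limits (rad/s): [2.39, 2.39, 3.01, 3.14, 3.14, 3.14].

### API

Orientations are given as [roll, pitch, yaw] about the fixed x, y, z axes, in that order (R = Rz(yaw) Ry(pitch) Rx(roll)).
In Python, from station import arm gives the robot as it stands. The module is installed in compiled form; this text tells all that it offers.
- The arm moves only by the tool move_arm, never from a script. Its argument "increments" is a list of rows, each an object of numbers: "jaw": the gripper command: -1 is shut, 1 is fully open, values between are in proportion; "dx", "dy", "dz": the shift along the tool's x, y, z in m; "twist": the turn about the tool's z in rad. A call has 1 to 12 rows; each row shifts and turns the commanded pose from where the row before left it, along the tool's axes as they then stand; what a row does not reach is not made up. A row lasts 1/12 s, in which the tool goes at most 41.7 mm and 7.16 degrees, less where a joint would pass 70% of its speed; a pose out of reach is approached as far as the arm can. A call is refused whole if a number of a shift passes 0.0417 or a number of a turn 0.125, either way. A call with a gripper value outside its range is refused whole. The fingers move at their own pace and stop on an object; "force" is the grip in N (left out, the last holds). Time passes only in rows, so rows that do not move let the fingers close. It gives the time, the measured TCP pose, the force, the opening and the grip force at its end, in the units of the state.
- arm.get_state(): the state, without advancing time (a new reading comes with each control period).
- arm.grab_frame(name): name is "scene" or "top" or "wrist"; returns the picture (384x512x3 uint8, blue, green, red); there is no depth.
- arm.camera_info(name): a dict with "K" (3x3 intrinsics, pixels), "extrinsics" (4x4, takes a point from camera to world coordinates). Camera axes: x right, y down, z forward; pixel columns grow to the right and rows downward; lengths in m; the calibration is good to about 2 mm. A picture is of the moment at which its call begins: read the wrist's pose just before it. camera_info takes no time and is no camera call; for the wrist camera it gives the pose at the moment of the call.
- arm.job_done(): hands the job in; it is judged then, once.
Trained networks look in the newest picture that a camera, given by its name, has taken for a name from the list of things; names that differ only in an ending like _2 or _b are one class to them, and where a whole thing is asked for, a point or a joint stands for the part that bears it (a point fixed in the world has none). Each returns a list of dicts, best first, with "score" (0 to 1); they miss things now and then, are a little off and sometimes report something else, mostly with a low value. They report only what shows in the picture. A call takes as long as a camera call.
- arm.find_in(camera, name): "position" ([x, y, z] in m, in world coordinates, good to about 4 mm: the middle of the surface that is visible of it).
- arm.silhouettes(camera, name): "pixels" (384x512 bool, what is visible of it).
- arm.pinpoint(camera, name): "position" ([x, y, z] in m, in world coordinates, good to about 4 mm: a listed point, or the origin of a listed thing).
The state is a dict: "t": time; "q": joint angles; "qd": joint speeds; "joint_efforts": joint torques, N m; "eef_pos": TCP position; "ee_rot": TCP orientation; "force": force on the tool from outside, world axes, zero at the start; "moment": the same for the moment, N m; "width": finger opening in m; "gripper_force": force on a finger pad.
Only numpy, scipy, OpenCV 4.12 (cv2) and the standard library are available. Lean on these libraries where they do the work, as an engineer would, in place of code of your own. Each camera call takes 0.05 s, during which the arm holds its last target. There are 200 camera calls.

## Working session

There is one attempt and no reset: what is moved stays moved. The work goes in short steps, Python scripts to look and compute and a tool call to move; the robot and the scene stay as the last step left them, time stands still between calls to the robot, and variables do not carry over. Pictures are saved under pics/ and viewed, at most 14 in all, crops included, and the job is handed in when it is done.

Besides the shell and the picture viewer there is one more tool, called after "Request:" as a command line: name --argument value ..., lists and objects as JSON in quotes. move_arm: Moves the arm, as the interface text tells. Its arguments: {"type":"object","properties":{"increments":{"type":"array"},"force":{"type":"number"}},"required":["increments"]}

```bash
mkdir -p pics; ls
python3 - <<'E'
from station import arm
import cv2
print({k:(v if not hasattr(v,'round') else v) for k,v in arm.get_state().items()})
a=arm.grab_frame("scene");b=arm.grab_frame("top")
cv2.imwrite("pics/s.png",a);cv2.imwrite("pics/t.png",b)
for c in("scene","top"):
  for n in ["machine","clamp","nut_grip","bay0","bay1","panel1_mid","cover_left_handle","cover_right_handle","squeeze1","paint1","tape","pot","brush1","knife"]:
    for d in arm.pinpoint(c,n)[:5]: print(c,n,[round(float(x),3) for x in d["position"]],round(float(d["score"]),2))
E
```

```text
pics
{'t': 0.0, 'q': array([ 1.57209106e+00,  3.59386479e-01,  1.10278910e-02, -3.31877389e-04,
       -1.22411184e+00, -2.88041738e-01]), 'qd': array([-0.00233211,  0.00194816,  0.00030269,  0.00118111,  0.00055195,
        0.00074965]), 'joint_efforts': array([ 9.52390910e-04, -5.82702184e+01,  2.93053508e+01,  6.99750692e+00,
        6.82327125e-03, -1.58855987e-04]), 'eef_pos': array([0.19086488, 0.64703912, 0.29121268]), 'ee_rot': array([ 3.13989889e+00, -1.76485141e-04, -2.86859879e-01]), 'force': array([ 0.36395249,  0.21200553, -0.94768106]), 'moment': array([ 0.00485055,  0.00660298, -0.01061514]), 'gripper_force': 0.0, 'width': 0.08767096451714818}
scene machine [0.542, -0.075, -0.001] 0.66
scene clamp [0.544, -0.074, 0.067] 0.62
scene clamp [0.296, -0.231, 0.0] 0.5
scene nut_grip [0.55, -0.073, 0.09] 0.69
scene bay0 [0.622, -0.075, 0.068] 0.94
scene bay0 [0.547, -0.139, 0.06] 0.73
scene bay0 [0.478, -0.08, 0.069] 0.65
scene bay0 [0.546, -0.006, 0.067] 0.57
scene bay0 [0.348, -0.443, -0.002] 0.53
scene bay1 [0.622, -0.075, 0.068] 0.94
scene bay1 [0.547, -0.139, 0.06] 0.73
s
[... 1418 characters left out ...]
0.128, 0.224] 0.39
top bay1 [0.614, -0.075, 0.064] 0.73
top bay1 [0.542, -0.146, 0.063] 0.73
top bay1 [0.546, -0.007, 0.06] 0.6
top bay1 [0.478, -0.077, 0.062] 0.59
top bay1 [0.542, 0.128, 0.224] 0.39
top panel1_mid [0.566, 0.283, 0.006] 0.82
top cover_left_handle [0.542, 0.125, 0.219] 0.72
top cover_right_handle [0.552, -0.314, 0.195] 0.71
top cover_right_handle [0.613, -0.074, 0.065] 0.23
top squeeze1 [0.449, -0.52, 0.0] 0.85
top squeeze1 [0.526, 0.561, -0.001] 0.79
top squeeze1 [0.727, 0.237, -0.003] 0.66
top paint1 [0.762, 0.136, -0.0] 0.65
top tape [0.353, -0.443, 0.006] 0.91
top pot [0.421, 0.543, -0.003] 0.63
top brush1 [0.292, -0.237, -0.004] 0.84
top knife [0.283, 0.285, 0.001] 0.98
```

View pics/t.png

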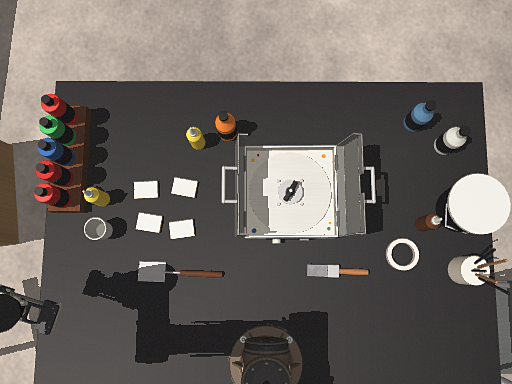

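View pics/s.png

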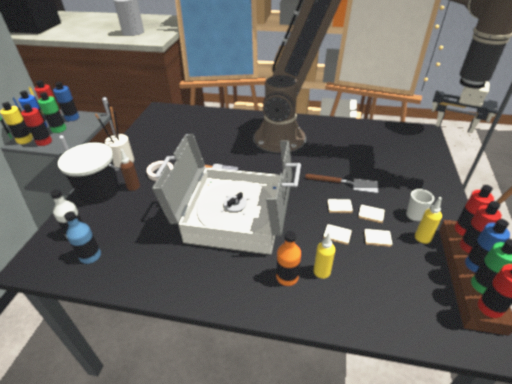

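The top view shows four white panels at about (146,189), (184,187), (149,223) and (182,229). The tub is centred near (290,191) with its black wing bar at roughly 45°, and both covers stand open. The scene view agrees. Next I'll get the panel poses and the bar angle.

```bash
cat > h.py <<'E'
from station import arm
import numpy as np, cv2
def w2p(c,z):  # camera info -> function pixel->world on plane z
    K=np.array(c["K"]);T=np.array(c["extrinsics"]);Ki=np.linalg.inv(K)
    def f(uv):
        uv=np.atleast_2d(uv).astype(float)
        d=(T[:3,:3]@Ki@np.c_[uv,np.ones(len(uv))].T).T;o=T[:3,3]
        return (o+d*((z-o[2])/d[:,2])[:,None])[:,:2]
    return f
def p2w(c,P):
    T=np.linalg.inv(np.array(c["extrinsics"]));q=np.array(c["K"])@(T[:3,:3]@np.array(P)+T[:3,3]);return q[:2]/q[2]
def rects(im,c,z,mask,amin,amax):
    """blobs of a mask as world min-area rects on plane z: centre, (long,short), yaw of long side"""
    f=w2p(c,z);out=[]
    for k in cv2.findContours(mask.astype(np.uint8),cv2.RETR_EXTERNAL,cv2.CHAIN_APPROX_NONE)[0]:
        w=(f(k[:,0])*1000).astype(np.float32);(x,y),(a,b),t=cv2.minAreaRect(w)
        if a<b: a,b,t=b,a,t+90
        if amin<a*b<amax: out.append((round(x/1000,4),round(y/1000,4),round(a,1),round(b,1),round(float(np.deg2rad((t+90)%180-90)),3)))
    return out
def panels(cam="top"):
    c=arm.camera_info(cam);im=arm.grab_frame(cam)
    return rects(im,c,.012,im.min(2)>150,2000,7000),im,c
def to(x,y,z,psi=None,s=None):
    """tool-frame shift from measured pose to target (after turning to psi)"""
    s=s or arm.get_state();p=np.array(s["eef_pos"]);y0=s["ee_rot"][2];psi=y0 if psi is None else psi
    d=np.array([x,y,z])-p;C,S=np.cos(psi),np.sin(psi)
    print("pose",p.round(4),"yaw",round(y0,3),"twist",round(-((psi-y0+np.pi)%(2*np.pi)-np.pi),3),"d_tool",np.round([C*d[0]+S*d[1],S*d[0]-C*d[1],-d[2]],4),"q6",round(s["q"][5],3))
E
python3 - <<'E'
from h import *
r,im,c=panels()
for x in r: print(x)
for z,P in ((.1,(.546,-.0745,.1)),): 
    u=p2w(c,P);yy,xx=np.mgrid[:384,:512];m=(im.max(2)<70)&(np.hypot(xx-u[0],yy-u[1])<16)
    print("bar",rects(im,c,z,m,50,5000))
for d in arm.silhouettes("top","nut_grip")[:3]:
    m=d["pixels"];print(d["score"],m.sum(),rects(im,c,.1,m,50,50000))
to(.546,-.0745,.34,-.785)
E
```

```text
(0.2932, -0.1829, 102.2, 35.6, -1.563)
(0.4267, 0.2863, 80.2, 56.1, -1.428)
(0.4256, 0.577, 71.4, 70.3, -1.563)
(0.4476, 0.3968, 79.0, 55.4, 1.414)
(0.5591, 0.4118, 78.1, 55.9, -1.511)
(0.5679, 0.2816, 79.2, 55.4, 1.391)
(0.5805, -0.3472, 119.3, 26.9, 0.005)
(0.5794, 0.1293, 123.7, 47.6, 0.015)
(0.7452, -0.6365, 66.9, 58.5, 0.443)
(0.9601, 0.043, 101.2, 25.6, -1.568)
(1.0277, 0.2034, 83.4, 55.7, 0.774)
bar [(0.5436, -0.0738, 67.8, 25.2, -0.354)]
0.73 403 [(0.5446, 0.3891, 73.9, 54.7, -1.525)]
0.66 339 [(0.4469, -0.5024, 82.1, 45.2, -1.32)]
0.63 108 [(0.5453, -0.0723, 64.7, 21.3, -0.458)]
pose [0.191  0.6474 0.2922] yaw -0.287 twist 0.498 d_tool [ 0.7614  0.2597 -0.0478] q6 -0.288
```

Request:
move_arm --increments '[{"twist": 0.1}, {"twist": 0.1}]'

```text
$.increments[0]: bad value
```

```bash
python3 -c "
from h import *
to(.546,-.0745,.34,-.785)"
```

```text
pose [0.191  0.6474 0.2922] yaw -0.287 twist 0.498 d_tool [ 0.7614  0.2597 -0.0478] q6 -0.288
```

Request:
move_arm --increments '[{"jaw": 1, "dx": 0, "dy": 0, "dz": -0.02, "twist": 0.1}, {"jaw": 1, "dx": 0, "dy": 0, "dz": -0.02, "twist": 0.1}]'

```text
t: 1.77
eef_pos: [0.1909, 0.6468, 0.3312]
ee_rot: [3.139, -0.001, -0.491]
force: [-0.1, 1.1, -0.2]
width: 0.0877
gripper_force: 0.0
```

```bash
python3 -c "
from h import *
to(.546,-.0745,.34,0)
print(arm.get_state()['q'].round(3))"
```

```text
pose [0.1909 0.6468 0.3312] yaw -0.491 twist -0.491 d_tool [ 0.3551  0.7213 -0.0088] q6 -0.492
[ 1.572  0.34   0.073 -0.    -1.307 -0.492]
```

Request:
move_arm --increments '[{"jaw": 1, "dx": 0, "dy": 0, "dz": -0.02, "twist": -0.09}, {"jaw": 1, "dx": 0.0304, "dy": 0.0263, "dz": 0, "twist": 0}, {"jaw": 1, "dx": 0.0304, "dy": 0.0263, "dz": 0, "twist": 0}, {"jaw": 1, "dx": 0.0304, "dy": 0.0263, "dz": 0, "twist": 0}, {"jaw": 1, "dx": 0.0304, "dy": 0.0263, "dz": 0, "twist": 0}, {"jaw": 1, "dx": 0.0304, "dy": 0.0263, "dz": 0, "twist": 0}, {"jaw": 1, "dx": 0.0304, "dy": 0.0263, "dz": 0, "twist": 0}, {"jaw": 1, "dx": 0.0304, "dy": 0.0263, "dz": 0, "twist": 0}, {"jaw": 1, "dx": 0.0304, "dy": 0.0263, "dz": 0, "twist": 0}, {"jaw": 1, "dx": 0.0304, "dy": 0.0263, "dz": 0, "twist": 0}, {"jaw": 1, "dx": 0.0304, "dy": 0.0263, "dz": 0, "twist": 0}]'

```text
t: 2.68
eef_pos: [0.37, 0.2854, 0.3526]
ee_rot: [-3.141, -0.0, -0.396]
force: [0.5, 0.1, -0.1]
width: 0.0875
gripper_force: 0.0
```

Request:
move_arm --increments '[{"jaw": 1, "dx": 0.0304, "dy": 0.0263, "dz": 0, "twist": 0}, {"jaw": 1, "dx": 0.0304, "dy": 0.0263, "dz": 0, "twist": 0}, {"jaw": 1, "dx": 0.0304, "dy": 0.0263, "dz": 0, "twist": 0}, {"jaw": 1, "dx": 0.0304, "dy": 0.0263, "dz": 0, "twist": 0}, {"jaw": 1, "dx": 0.0304, "dy": 0.0263, "dz": 0, "twist": 0}, {"jaw": 1, "dx": 0.0304, "dy": 0.0263, "dz": 0, "twist": 0}, {"jaw": 1, "dx": 0.0304, "dy": 0.0263, "dz": 0, "twist": 0}, {"jaw": 1, "dx": 0.0304, "dy": 0.0263, "dz": 0, "twist": 0}, {"jaw": 1, "dx": 0, "dy": 0, "dz": 0, "twist": 0}]'

```text
t: 3.43
eef_pos: [0.5144, -0.0059, 0.3519]
ee_rot: [3.14, -0.0, -0.402]
force: [0.5, 0.5, 0.4]
width: 0.0877
gripper_force: 0.0
```

Run:
```python
from h import *
to(.546,-.0745,.145,-.4)
c=arm.camera_info("wrist");im=arm.grab_frame("wrist");cv2.imwrite("pics/w1.png",im)
for n in("nut_grip","clamp","bay0","machine"):
    for d in arm.pinpoint("wrist",n)[:4]: print(n,np.round(d["position"],4),round(d["score"],2))
```

```text
pose [ 0.5144 -0.0059  0.3519] yaw -0.402 twist -0.002 d_tool [0.0558 0.0509 0.2069] q6 0.797
nut_grip [ 0.5514 -0.0748  0.0886] 0.98
clamp [ 0.5486 -0.0746  0.0674] 0.66
bay0 [ 0.5466 -0.142   0.0657] 0.82
bay0 [ 0.4784 -0.0785  0.0702] 0.72
bay0 [ 0.6165 -0.069   0.0659] 0.68
bay0 [ 0.545  -0.003   0.0686] 0.62
machine [ 0.5459 -0.0774 -0.0027] 0.69
machine [0.5638 0.2856 0.0049] 0.65
```

View pics/w1.png

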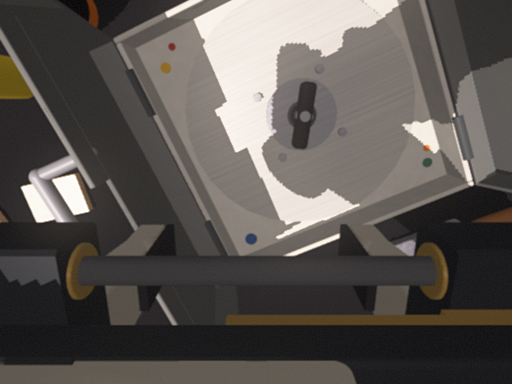

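The wrist view shows the wing bar from (309,83) to (299,148). The four guide pins are at (319,69), (258,97), (342,131) and (282,157).

Run:
```python
from h import *
c=arm.camera_info("wrist")
P=w2p(c,.066)([(319,69),(342,131),(282,157),(258,97)]);print(P.round(4),P.mean(0).round(4))
print("bar ends",w2p(c,.099)([(309,83),(299,148)]).round(4))
im=cv2.imread("pics/w1.png");f=w2p(c,.099)
yy,xx=np.mgrid[:384,:512];m=(im.max(2)<60)&(np.hypot(xx-304,yy-116)<38)
print(rects(im,c,.097,m,300,5000))
```

```text
[[ 0.5833 -0.105 ]
 [ 0.5089 -0.1069]
 [ 0.5074 -0.0311]
 [ 0.5819 -0.0311]] [ 0.5454 -0.0685]
bar ends [[ 0.5743 -0.0844]
 [ 0.5158 -0.0514]]
[(0.5459, -0.067, 68.1, 24.4, -0.385)]
```

Run:
```python
from h import *
c=arm.camera_info("wrist");s=arm.get_state();im=arm.grab_frame("wrist")
print(s['eef_pos'].round(4),arm.get_state()['eef_pos'].round(4))
for P in ((.546,-.074,.066),(.546,-.068,.066)): print(p2w(c,P).round(1))
cv2.imwrite("pics/w2.png",cv2.resize(im[40:190,200:400],(800,600),interpolation=cv2.INTER_CUBIC))
```

```text
[ 0.5124 -0.      0.3523] [5.124e-01 3.000e-04 3.524e-01]
[304.5 112. ]
[299.6 114.1]
```

View pics/w2.png

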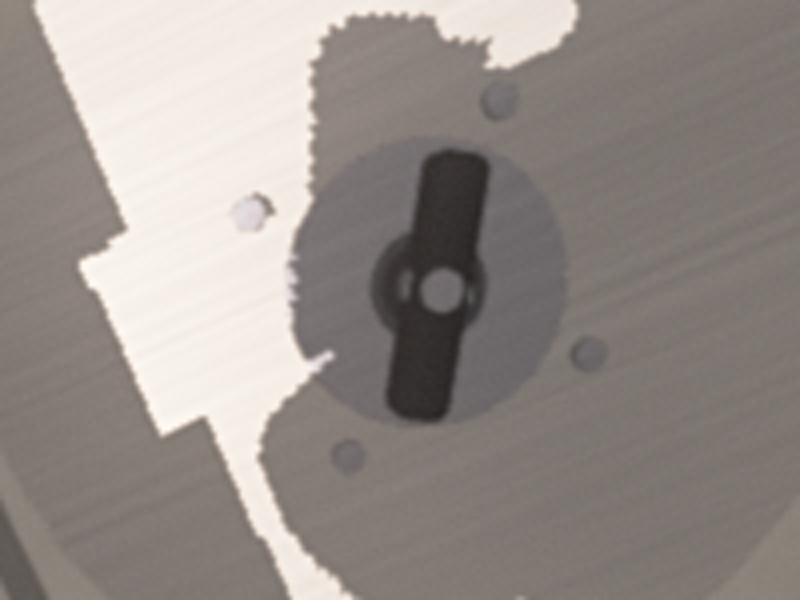

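Sharper view: the pins are at (325,65), (262.5,93), (347.5,128.5) and (287,154). The bar ends are at (314,79.5) and (304.5,143). The earlier mismatch came from the arm still settling.

Run:
```python
from h import *
c=arm.camera_info("wrist")
P=w2p(c,.066)([(325,65),(347.5,128.5),(287,154),(262.5,93)]);print(P.round(4),P.mean(0).round(4))
for i,j in((1,0),(2,3),): print(np.arctan2(*(P[j]-P[i])[::-1]))
for i,j in((0,3),(1,2)): print(np.arctan2(*(P[j]-P[i])[::-1])-np.pi/2)
b=w2p(c,.099)([(314,79.5),(304.5,143)]);print("bar",b.round(4),b.mean(0),np.arctan2(*(b[0]-b[1])[::-1]))
to(.546,-.0745,.145,-.45)
```

```text
[[ 0.5848 -0.1122]
 [ 0.5092 -0.1134]
 [ 0.5085 -0.0376]
 [ 0.584  -0.0371]] [ 0.5466 -0.0751]
0.016025525725327453
0.005919732681204991
0.01076847732920272
0.010310994710510668
bar [[ 0.5757 -0.09  ]
 [ 0.5186 -0.0585]] [ 0.54714204 -0.0742346 ] -0.5042220665161296
pose [5.124e-01 3.000e-04 3.524e-01] yaw -0.395 twist 0.055 d_tool [0.0628 0.0527 0.2074] q6 0.791
```

Request:
move_arm --increments '[{"jaw": 1, "dx": 0, "dy": 0, "dz": 0, "twist": 0.105}, {"jaw": 1, "dx": 0.033, "dy": 0.0248, "dz": 0, "twist": 0}, {"jaw": 1, "dx": 0.033, "dy": 0.0248, "dz": 0, "twist": 0}, {"jaw": 1, "dx": 0, "dy": 0, "dz": 0.04, "twist": 0}, {"jaw": 1, "dx": 0, "dy": 0, "dz": 0.04, "twist": 0}, {"jaw": 1, "dx": 0, "dy": 0, "dz": 0.04, "twist": 0}, {"jaw": 1, "dx": 0, "dy": 0, "dz": 0.04, "twist": 0}, {"jaw": 1, "dx": 0, "dy": 0, "dz": 0.025, "twist": 0}, {"jaw": 1, "dx": 0, "dy": 0, "dz": 0.022, "twist": 0}, {"jaw": 1, "dx": 0, "dy": 0, "dz": 0, "twist": 0}, {"jaw": 1, "dx": 0, "dy": 0, "dz": 0, "twist": 0}]'

```text
t: 4.65
eef_pos: [0.5464, -0.0749, 0.1449]
ee_rot: [3.14, 0.001, -0.5]
force: [0.8, -0.1, -0.3]
width: 0.0878
gripper_force: 0.0
```

Request:
move_arm --force 30 --increments '[{"jaw": 0, "dx": 0, "dy": 0, "dz": 0, "twist": 0}, {"jaw": -0.4, "dx": 0, "dy": 0, "dz": 0, "twist": 0}, {"jaw": -1, "dx": 0, "dy": 0, "dz": 0, "twist": 0}, {"jaw": -1, "dx": 0, "dy": 0, "dz": 0, "twist": 0}, {"jaw": -1, "dx": 0, "dy": 0, "dz": 0, "twist": 0}, {"jaw": -1, "dx": 0, "dy": 0, "dz": 0, "twist": 0}, {"jaw": -1, "dx": 0, "dy": 0, "dz": 0, "twist": 0}, {"jaw": -1, "dx": 0, "dy": 0, "dz": 0, "twist": 0}]'

```text
t: 5.32
eef_pos: [0.5467, -0.076, 0.1453]
ee_rot: [-3.141, -0.0, -0.502]
force: [0.1, 0.5, 0.8]
width: 0.04
gripper_force: 0.0
```

```bash
python3 -c "
from h import *
to(.5465,-.0748,.145,-.5)
s=arm.get_state();print(s['width'],s['gripper_force'],s['force'],s['moment'],s['q'])"
```

```text
pose [ 0.5467 -0.076   0.1453] yaw -0.502 twist -0.002 d_tool [-0.0008 -0.0009  0.0003] q6 0.852
0.0400057769217276 0.0 [0.05150042 0.48105649 0.77487971] [-0.01720879 -0.03571764  0.02498476] [ 2.16756255e-01  3.00506477e-01 -4.48717422e-01  2.79032664e-06
 -8.21400947e-01  8.52098610e-01]
```

Request:
move_arm --force 30 --increments '[{"jaw": -1, "dx": 0, "dy": 0, "dz": 0, "twist": 0}, {"jaw": -1, "dx": 0, "dy": 0, "dz": 0, "twist": 0}, {"jaw": -1, "dx": 0, "dy": 0, "dz": 0, "twist": 0}, {"jaw": -1, "dx": 0, "dy": 0, "dz": 0, "twist": 0}, {"jaw": -1, "dx": 0, "dy": 0, "dz": 0, "twist": 0}, {"jaw": -1, "dx": 0, "dy": 0, "dz": 0, "twist": 0}]'

```text
t: 5.82
eef_pos: [0.5471, -0.0753, 0.1451]
ee_rot: [-3.14, -0.0, -0.502]
force: [0.7, 5.3, -1.3]
width: 0.0158
gripper_force: 29.9
```

Request:
move_arm --increments '[{"jaw": -1, "dx": 0, "dy": 0, "dz": -0.00012, "twist": 0.06}, {"jaw": -1, "dx": 0, "dy": 0, "dz": -0.00024, "twist": 0.12}, {"jaw": -1, "dx": 0, "dy": 0, "dz": -0.00024, "twist": 0.12}, {"jaw": -1, "dx": 0, "dy": 0, "dz": -0.00024, "twist": 0.12}, {"jaw": -1, "dx": 0, "dy": 0, "dz": 0, "twist": 0}]'

```text
t: 6.23
eef_pos: [0.5469, -0.0756, 0.146]
ee_rot: [-3.141, 0.0, -0.927]
force: [1.6, 5.2, -0.5]
width: 0.0159
gripper_force: 29.9
```

```bash
python3 -c "
from h import *
to(.5465,-.0748,.145,-.5)
s=arm.get_state();print(s['width'],s['gripper_force'],s['force'],s['moment'])"
```

```text
pose [ 0.5469 -0.0756  0.146 ] yaw -0.927 twist -0.427 d_tool [-0.0007 -0.0005  0.001 ] q6 0.427
0.015891019322335623 29.88810807466507 [ 1.55803102  5.2004501  -0.49854794] [ 1.59365916 -0.24155325 -0.18567497]
```

Request:
move_arm --increments '[{"jaw": -1, "dx": 0, "dy": 0, "dz": -0.00024, "twist": 0.12}, {"jaw": -1, "dx": 0, "dy": 0, "dz": -0.00024, "twist": 0.12}, {"jaw": -1, "dx": 0, "dy": 0, "dz": -0.00024, "twist": 0.12}, {"jaw": -1, "dx": 0, "dy": 0, "dz": -0.00024, "twist": 0.12}, {"jaw": -1, "dx": 0, "dy": 0, "dz": -0.00024, "twist": 0.12}, {"jaw": -1, "dx": 0, "dy": 0, "dz": -0.00024, "twist": 0.12}, {"jaw": -1, "dx": 0, "dy": 0, "dz": -0.00024, "twist": 0.12}, {"jaw": -1, "dx": 0, "dy": 0, "dz": -0.00024, "twist": 0.12}, {"jaw": -1, "dx": 0, "dy": 0, "dz": -0.00024, "twist": 0.12}, {"jaw": -1, "dx": 0, "dy": 0, "dz": -0.00024, "twist": 0.12}]'

```text
t: 7.07
eef_pos: [0.5459, -0.0756, 0.1482]
ee_rot: [3.14, -0.001, -2.123]
force: [-3.2, 6.1, 1.4]
width: 0.0158
gripper_force: 29.9
```

Request:
move_arm --increments '[{"jaw": -1, "dx": 0, "dy": 0, "dz": -0.00024, "twist": 0.12}, {"jaw": -1, "dx": 0, "dy": 0, "dz": -0.00024, "twist": 0.12}, {"jaw": -1, "dx": 0, "dy": 0, "dz": -0.00024, "twist": 0.12}, {"jaw": -1, "dx": 0, "dy": 0, "dz": -0.00024, "twist": 0.12}, {"jaw": -1, "dx": 0, "dy": 0, "dz": -0.00024, "twist": 0.12}, {"jaw": -1, "dx": 0, "dy": 0, "dz": -0.00024, "twist": 0.12}, {"jaw": -1, "dx": 0, "dy": 0, "dz": -0.00024, "twist": 0.12}, {"jaw": -1, "dx": 0, "dy": 0, "dz": -0.00024, "twist": 0.12}, {"jaw": -1, "dx": 0, "dy": 0, "dz": -0.00024, "twist": 0.12}, {"jaw": -1, "dx": 0, "dy": 0, "dz": 0, "twist": 0}]'

```text
t: 7.9
eef_pos: [0.5456, -0.0748, 0.1503]
ee_rot: [3.14, -0.002, 3.078]
force: [-5.6, 9.6, 3.2]
width: 0.0158
gripper_force: 29.9
```

```bash
python3 -c "
from h import *
to(.5465,-.0748,.145,-.5)
s=arm.get_state();print(s['width'],s['gripper_force'],s['force'],s['moment'])"
```

```text
pose [ 0.5456 -0.0748  0.1503] yaw 3.078 twist -2.705 d_tool [ 0.0008 -0.0004  0.0053] q6 -1.851
0.015825463249996126 29.890069663524628 [-5.60156737  9.61412357  3.21858083] [ 4.09383726  1.62142326 -0.10714354]
```

Request:
move_arm --increments '[{"jaw": -1, "dx": 0, "dy": 0, "dz": -0.00024, "twist": 0.12}, {"jaw": -1, "dx": 0, "dy": 0, "dz": -0.00024, "twist": 0.12}, {"jaw": -1, "dx": 0, "dy": 0, "dz": -0.00024, "twist": 0.12}, {"jaw": -1, "dx": 0, "dy": 0, "dz": -0.00024, "twist": 0.12}, {"jaw": -1, "dx": 0, "dy": 0, "dz": -0.00024, "twist": 0.12}, {"jaw": -1, "dx": 0, "dy": 0, "dz": -0.00024, "twist": 0.12}, {"jaw": -1, "dx": 0, "dy": 0, "dz": -0.00024, "twist": 0.12}, {"jaw": -1, "dx": 0, "dy": 0, "dz": -0.00024, "twist": 0.12}, {"jaw": -1, "dx": 0, "dy": 0, "dz": -0.00024, "twist": 0.12}, {"jaw": -1, "dx": 0, "dy": 0, "dz": 0, "twist": 0}, {"jaw": -1, "dx": 0, "dy": 0, "dz": 0, "twist": 0}, {"jaw": -1, "dx": 0, "dy": 0, "dz": 0, "twist": 0}]'

```text
t: 8.9
eef_pos: [0.5461, -0.0742, 0.1524]
ee_rot: [3.141, -0.003, 2.005]
force: [-3.5, 13.6, 1.4]
width: 0.0158
gripper_force: 29.9
```

```bash
python3 -c "
from h import *
to(.5465,-.0748,.145,-.5)
s=arm.get_state();print(s['width'],s['gripper_force'],s['force'],s['moment'])"
```

```text
pose [ 0.5461 -0.0742  0.1524] yaw 2.005 twist 2.505 d_tool [0.0007 0.0003 0.0074] q6 -2.924
0.015791031116903675 29.88627791404724 [-3.45208387 13.61705825  1.42052476] [ 5.16064443  1.04110347 -0.0946298 ]
```

Request:
move_arm --increments '[{"jaw": 1, "dx": 0, "dy": 0, "dz": 0, "twist": 0}, {"jaw": 1, "dx": 0, "dy": 0, "dz": 0, "twist": 0}, {"jaw": 1, "dx": 0, "dy": 0, "dz": 0, "twist": 0}, {"jaw": 1, "dx": 0, "dy": 0, "dz": 0, "twist": 0}, {"jaw": 1, "dx": 0, "dy": 0, "dz": -0.03, "twist": 0}, {"jaw": 1, "dx": 0, "dy": 0, "dz": -0.04, "twist": 0}, {"jaw": 1, "dx": 0, "dy": 0, "dz": -0.04, "twist": 0}, {"jaw": 1, "dx": 0, "dy": 0, "dz": -0.04, "twist": 0}, {"jaw": 1, "dx": 0, "dy": 0, "dz": -0.03, "twist": 0}, {"jaw": 1, "dx": 0, "dy": 0, "dz": -0.03, "twist": 0}, {"jaw": 1, "dx": 0, "dy": 0, "dz": 0, "twist": 0}, {"jaw": 1, "dx": 0, "dy": 0, "dz": 0, "twist": 0}]'

```text
t: 9.9
eef_pos: [0.5471, -0.0762, 0.3647]
ee_rot: [3.138, 0.001, 2.002]
force: [-0.2, 0.5, -0.9]
width: 0.0857
gripper_force: 0.0
```

Run:
```python
from h import *
r,im,c=panels()
for x in r:
  if x[1]>.2 and x[0]<.7: print(x)
arm.grab_frame("wrist")
for n in("nut_grip","clamp"):
    for d in arm.pinpoint("wrist",n)[:2]: print(n,np.round(d["position"],4),round(d["score"],2))
to(.4267,.2863,.2,-1.428)
```

```text
(0.427, 0.2862, 80.5, 56.7, -1.425)
(0.4272, 0.5771, 74.4, 70.6, 0.055)
(0.4475, 0.3966, 79.5, 55.4, 1.414)
(0.5595, 0.4117, 78.1, 56.9, -1.511)
(0.5719, 0.3016, 57.1, 38.7, -0.162)
nut_grip [ 0.5514 -0.0746  0.0952] 0.8
clamp [ 0.5488 -0.0753  0.0763] 0.59
pose [ 0.5462 -0.0761  0.3614] yaw 2.001 twist -2.854 d_tool [-0.3757  0.0667  0.1614] q6 -2.928
```

Request:
move_arm --increments '[{"jaw": 1, "dx": 0, "dy": 0, "dz": 0, "twist": -0.119}, {"jaw": 1, "dx": 0, "dy": 0, "dz": 0, "twist": -0.119}, {"jaw": 1, "dx": 0, "dy": 0, "dz": 0, "twist": -0.119}, {"jaw": 1, "dx": 0, "dy": 0, "dz": 0, "twist": -0.119}, {"jaw": 1, "dx": 0, "dy": 0, "dz": 0, "twist": -0.119}, {"jaw": 1, "dx": 0, "dy": 0, "dz": 0, "twist": -0.119}, {"jaw": 1, "dx": 0, "dy": 0, "dz": 0, "twist": -0.119}, {"jaw": 1, "dx": 0, "dy": 0, "dz": 0, "twist": -0.119}, {"jaw": 1, "dx": 0, "dy": 0, "dz": 0, "twist": -0.119}, {"jaw": 1, "dx": 0, "dy": 0, "dz": 0, "twist": -0.119}, {"jaw": 1, "dx": 0, "dy": 0, "dz": 0, "twist": -0.119}, {"jaw": 1, "dx": 0, "dy": 0, "dz": 0, "twist": -0.119}]'

```text
t: 11.1
eef_pos: [0.5464, -0.076, 0.3614]
ee_rot: [3.141, -0.002, -2.848]
force: [-0.4, -0.0, 0.3]
width: 0.0877
gripper_force: 0.0
```

Request:
move_arm --increments '[{"jaw": 1, "dx": 0, "dy": 0, "dz": 0, "twist": -0.119}, {"jaw": 1, "dx": 0, "dy": 0, "dz": 0, "twist": -0.119}, {"jaw": 1, "dx": 0, "dy": 0, "dz": 0, "twist": -0.119}, {"jaw": 1, "dx": 0, "dy": 0, "dz": 0, "twist": -0.119}, {"jaw": 1, "dx": 0, "dy": 0, "dz": 0, "twist": -0.119}, {"jaw": 1, "dx": 0, "dy": 0, "dz": 0, "twist": -0.119}, {"jaw": 1, "dx": 0, "dy": 0, "dz": 0, "twist": -0.119}, {"jaw": 1, "dx": 0, "dy": 0, "dz": 0, "twist": -0.119}, {"jaw": 1, "dx": 0, "dy": 0, "dz": 0, "twist": -0.119}, {"jaw": 1, "dx": 0, "dy": 0, "dz": 0, "twist": -0.119}, {"jaw": 1, "dx": 0, "dy": 0, "dz": 0, "twist": -0.119}, {"jaw": 1, "dx": 0, "dy": 0, "dz": 0, "twist": -0.119}]'

```text
t: 12.1
eef_pos: [0.5464, -0.076, 0.3614]
ee_rot: [3.139, -0.0, -1.42]
force: [-0.3, 0.0, 0.5]
width: 0.0876
gripper_force: 0.0
```

Request:
move_arm --increments '[{"jaw": 1, "dx": -0.0376, "dy": 0.0066, "dz": 0, "twist": 0}, {"jaw": 1, "dx": -0.0376, "dy": 0.0066, "dz": 0, "twist": 0}, {"jaw": 1, "dx": -0.0376, "dy": 0.0066, "dz": 0, "twist": 0}, {"jaw": 1, "dx": -0.0376, "dy": 0.0066, "dz": 0, "twist": 0}, {"jaw": 1, "dx": -0.0376, "dy": 0.0066, "dz": 0, "twist": 0}, {"jaw": 1, "dx": -0.0376, "dy": 0.0066, "dz": 0, "twist": 0}, {"jaw": 1, "dx": -0.0376, "dy": 0.0066, "dz": 0, "twist": 0}, {"jaw": 1, "dx": -0.0376, "dy": 0.0066, "dz": 0, "twist": 0}, {"jaw": 1, "dx": -0.0376, "dy": 0.0066, "dz": 0, "twist": 0}, {"jaw": 1, "dx": -0.0376, "dy": 0.0066, "dz": 0, "twist": 0}, {"jaw": 1, "dx": 0, "dy": 0, "dz": 0.03, "twist": 0}]'

```text
t: 13.02
eef_pos: [0.4273, 0.2928, 0.3361]
ee_rot: [-3.135, 0.004, -1.421]
force: [1.7, 0.5, 0.6]
width: 0.0876
gripper_force: 0.0
```

Request:
move_arm --increments '[{"jaw": 1, "dx": 0, "dy": 0, "dz": 0.04, "twist": 0}, {"jaw": 1, "dx": 0, "dy": 0, "dz": 0.04, "twist": 0}, {"jaw": 1, "dx": 0, "dy": 0, "dz": 0.04, "twist": 0}, {"jaw": 1, "dx": 0, "dy": 0, "dz": 0, "twist": 0}, {"jaw": 1, "dx": 0, "dy": 0, "dz": 0, "twist": 0}]'

```text
t: 13.43
eef_pos: [0.4265, 0.2855, 0.2112]
ee_rot: [3.138, -0.005, -1.425]
force: [0.7, 1.0, 1.5]
width: 0.0876
gripper_force: 0.0
```

Run:
```python
from h import *
to(.427,.286,.07,-1.425)
arm.grab_frame("wrist")
for d in arm.pinpoint("wrist","panel1_mid")[:4]: print(np.round(d["position"],4),round(d["score"],2))
```

```text
pose [0.4265 0.2855 0.2112] yaw -1.425 twist -0.0 d_tool [-0.0004 -0.0006  0.1412] q6 -0.828
[0.5689 0.283  0.0054] 0.77
```

Request:
move_arm --increments '[{"jaw": 1, "dx": 0, "dy": 0, "dz": 0.04, "twist": 0}, {"jaw": 1, "dx": 0, "dy": 0, "dz": 0.04, "twist": 0}, {"jaw": 1, "dx": 0, "dy": 0, "dz": 0.04, "twist": 0}, {"jaw": 1, "dx": 0, "dy": 0, "dz": 0.021, "twist": 0}, {"jaw": 1, "dx": 0, "dy": 0, "dz": 0, "twist": 0}]'

```text
t: 13.95
eef_pos: [0.4267, 0.286, 0.0699]
ee_rot: [3.139, -0.002, -1.426]
force: [-0.7, -0.9, -0.9]
width: 0.0877
gripper_force: 0.0
```

Request:
move_arm --force 30 --increments '[{"jaw": -1, "dx": 0, "dy": 0, "dz": 0, "twist": 0}, {"jaw": -1, "dx": 0, "dy": 0, "dz": 0, "twist": 0}, {"jaw": -1, "dx": 0, "dy": 0, "dz": 0, "twist": 0}, {"jaw": -1, "dx": 0, "dy": 0, "dz": 0, "twist": 0}, {"jaw": -1, "dx": 0, "dy": 0, "dz": 0, "twist": 0}, {"jaw": -1, "dx": 0, "dy": 0, "dz": 0, "twist": 0}, {"jaw": -1, "dx": 0, "dy": 0, "dz": 0, "twist": 0}, {"jaw": -1, "dx": 0, "dy": 0, "dz": 0, "twist": 0}]'

```text
t: 14.62
eef_pos: [0.4274, 0.2871, 0.0729]
ee_rot: [-3.14, 0.001, -1.425]
force: [-2.7, 0.1, 9.1]
width: 0.0556
gripper_force: 30.0
```

Request:
move_arm --increments '[{"jaw": -1, "dx": 0, "dy": 0, "dz": -0.02, "twist": 0}, {"jaw": -1, "dx": 0, "dy": 0, "dz": -0.03, "twist": 0}, {"jaw": -1, "dx": 0, "dy": 0, "dz": -0.04, "twist": 0}, {"jaw": -1, "dx": 0, "dy": 0, "dz": -0.04, "twist": 0}, {"jaw": -1, "dx": 0, "dy": 0, "dz": -0.04, "twist": 0}, {"jaw": -1, "dx": 0, "dy": 0, "dz": -0.04, "twist": 0}, {"jaw": -1, "dx": 0, "dy": 0, "dz": -0.04, "twist": 0}, {"jaw": -1, "dx": 0, "dy": 0, "dz": -0.04, "twist": 0.125}, {"jaw": -1, "dx": 0, "dy": 0, "dz": 0, "twist": 0}, {"jaw": -1, "dx": 0, "dy": 0, "dz": 0, "twist": 0}]'

```text
t: 15.45
eef_pos: [0.4274, 0.287, 0.3647]
ee_rot: [-3.138, 0.005, -1.551]
force: [0.1, 0.1, -2.0]
width: 0.0554
gripper_force: 30.0
```

Run:
```python
from h import *
M=np.array([.5465,-.0748]);a=.011;u=lambda x,y:M+[x*np.cos(a)-y*np.sin(a),x*np.sin(a)+y*np.cos(a)]
for i,(x,y) in enumerate([(1,0),(0,1),(-1,0),(0,-1)]): print("bay",i,u(.092*x,.092*y).round(4),u(.068*x,.068*y).round(4))
to(*u(0,-.092),.36,-1.56);print(arm.get_state()['width'])
```

```text
bay 0 [ 0.6385 -0.0738] [ 0.6145 -0.0741]
bay 1 [0.5455 0.0172] [ 0.5458 -0.0068]
bay 2 [ 0.4545 -0.0758] [ 0.4785 -0.0755]
bay 3 [ 0.5475 -0.1668] [ 0.5472 -0.1428]
pose [0.4274 0.287  0.3647] yaw -1.551 twist 0.009 d_tool [ 0.4551 -0.1152  0.0047] q6 -0.954
0.055425950092879143
```

Request:
move_arm --increments '[{"jaw": -1, "dx": 0.0379, "dy": -0.0096, "dz": 0, "twist": 0.009}, {"jaw": -1, "dx": 0.0379, "dy": -0.0096, "dz": 0, "twist": 0}, {"jaw": -1, "dx": 0.0379, "dy": -0.0096, "dz": 0, "twist": 0}, {"jaw": -1, "dx": 0.0379, "dy": -0.0096, "dz": 0, "twist": 0}, {"jaw": -1, "dx": 0.0379, "dy": -0.0096, "dz": 0, "twist": 0}, {"jaw": -1, "dx": 0.0379, "dy": -0.0096, "dz": 0, "twist": 0}, {"jaw": -1, "dx": 0.0379, "dy": -0.0096, "dz": 0, "twist": 0}, {"jaw": -1, "dx": 0.0379, "dy": -0.0096, "dz": 0, "twist": 0}, {"jaw": -1, "dx": 0.0379, "dy": -0.0096, "dz": 0, "twist": 0}, {"jaw": -1, "dx": 0.0379, "dy": -0.0096, "dz": 0, "twist": 0}, {"jaw": -1, "dx": 0.0379, "dy": -0.0096, "dz": 0, "twist": 0}, {"jaw": -1, "dx": 0.0379, "dy": -0.0096, "dz": 0, "twist": 0}]'

```text
t: 16.45
eef_pos: [0.5471, -0.1687, 0.3604]
ee_rot: [3.139, 0.0, -1.559]
force: [1.5, 1.2, -0.4]
width: 0.0555
gripper_force: 30.0
```

Request:
move_arm --increments '[{"jaw": -1, "dx": 0, "dy": 0, "dz": 0.02, "twist": 0}, {"jaw": -1, "dx": 0, "dy": 0, "dz": 0.04, "twist": 0}, {"jaw": -1, "dx": 0, "dy": 0, "dz": 0.04, "twist": 0}, {"jaw": -1, "dx": 0, "dy": 0, "dz": 0.04, "twist": 0}, {"jaw": -1, "dx": 0, "dy": 0, "dz": 0, "twist": 0}, {"jaw": -1, "dx": 0, "dy": 0, "dz": 0, "twist": 0}]'

```text
t: 16.95
eef_pos: [0.5461, -0.167, 0.2198]
ee_rot: [3.135, -0.0, -1.559]
force: [0.2, -1.0, 1.0]
width: 0.0552
gripper_force: 30.0
```

Run:
```python
from h import *
to(.5475,-.1668,.135,-1.56);s=arm.get_state();print(s['width'],s['force'])
im=arm.grab_frame("wrist");cv2.imwrite("pics/w3.png",im)
```

```text
pose [ 0.5461 -0.167   0.2198] yaw -1.559 twist 0.001 d_tool [-0.0002 -0.0014  0.0848] q6 -0.035
0.05520590574614598 [ 0.24275839 -1.02250774  1.03985478]
```

View pics/w3.png

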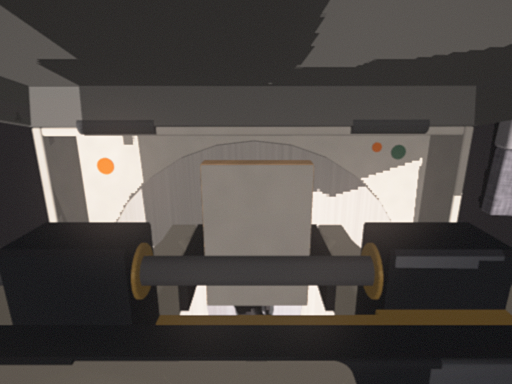

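The wrist view shows the panel gripped squarely over bay 3, from about (203,160) to (310,300), clear of the walls.

Request:
move_arm --increments '[{"jaw": -1, "dx": 0, "dy": -0.0014, "dz": 0.04, "twist": 0}, {"jaw": -1, "dx": 0, "dy": 0, "dz": 0.035, "twist": 0}, {"jaw": -1, "dx": 0, "dy": 0, "dz": 0.008, "twist": 0}, {"jaw": -1, "dx": 0, "dy": 0, "dz": 0.002, "twist": 0}, {"jaw": -1, "dx": 0, "dy": 0, "dz": 0.002, "twist": 0}, {"jaw": -1, "dx": 0, "dy": 0, "dz": 0, "twist": 0}, {"jaw": -1, "dx": 0, "dy": 0, "dz": 0, "twist": 0}]'

```text
t: 17.58
eef_pos: [0.5504, -0.1668, 0.1371]
ee_rot: [-3.138, -0.0, -1.559]
force: [-0.1, 0.0, -0.6]
width: 0.055
gripper_force: 30.0
```

Request:
move_arm --increments '[{"jaw": -1, "dx": 0, "dy": 0, "dz": 0, "twist": 0}, {"jaw": -1, "dx": 0, "dy": 0, "dz": 0, "twist": 0}, {"jaw": -1, "dx": 0, "dy": 0, "dz": 0, "twist": 0}]'

```text
t: 17.83
eef_pos: [0.5493, -0.1668, 0.1355]
ee_rot: [-3.14, -0.0, -1.56]
force: [0.2, 0.4, -0.4]
width: 0.0554
gripper_force: 30.0
```

Run:
```python
from h import *
to(.5475,-.1668,.132,-1.56);s=arm.get_state();print(s['width'],s['force'],s['moment'],s['qd'].round(3))
```

```text
pose [ 0.5493 -0.1668  0.1355] yaw -1.56 twist 0.0 d_tool [-0.      0.0018  0.0035] q6 -0.035
0.05543593035915887 [ 0.1988307   0.38665877 -0.43437962] [ 0.0692826  -0.09226978 -0.00344892] [ 0.001  0.006 -0.003 -0.001  0.002  0.002]
```

Request:
move_arm --increments '[{"jaw": -1, "dx": 0, "dy": 0.001, "dz": 0.002, "twist": 0}, {"jaw": -1, "dx": 0, "dy": 0, "dz": 0.001, "twist": 0}, {"jaw": -1, "dx": 0, "dy": 0, "dz": 0, "twist": 0}, {"jaw": -1, "dx": 0, "dy": 0, "dz": 0, "twist": 0}, {"jaw": -1, "dx": 0, "dy": 0, "dz": 0, "twist": 0}]'

```text
t: 18.25
eef_pos: [0.5483, -0.1668, 0.1329]
ee_rot: [-3.141, -0.0, -1.559]
force: [-3.6, 2.0, 10.7]
width: 0.0554
gripper_force: 30.0
```

Run:
```python
from h import *
to(.5475,-.1668,.132,-1.56);s=arm.get_state();print(s['width'],s['force'],s['moment'],s['qd'].round(3))
```

```text
pose [ 0.5483 -0.1668  0.1329] yaw -1.559 twist 0.001 d_tool [-0.0001  0.0008  0.0009] q6 -0.035
0.05539234017693311 [-3.57980029  2.02595475 10.71446885] [ 0.8358435   1.14219891 -0.08652356] [ 0.002 -0.    -0.    -0.001  0.    -0.001]
```

Request:
move_arm --increments '[{"jaw": -1, "dx": -0.005, "dy": 0, "dz": -0.0015, "twist": 0}, {"jaw": -1, "dx": -0.005, "dy": 0, "dz": 0, "twist": 0}, {"jaw": -1, "dx": -0.005, "dy": 0, "dz": 0, "twist": 0}, {"jaw": -1, "dx": -0.005, "dy": 0, "dz": 0, "twist": 0}, {"jaw": -1, "dx": -0.004, "dy": 0, "dz": 0, "twist": 0}, {"jaw": -1, "dx": -0.001, "dy": 0, "dz": 0, "twist": 0}, {"jaw": -1, "dx": -0.001, "dy": 0, "dz": 0, "twist": 0}, {"jaw": -1, "dx": -0.001, "dy": 0, "dz": 0, "twist": 0}, {"jaw": -1, "dx": 0, "dy": 0, "dz": 0, "twist": 0}, {"jaw": -1, "dx": 0, "dy": 0, "dz": 0, "twist": 0}]'

```text
t: 19.08
eef_pos: [0.5477, -0.1398, 0.1331]
ee_rot: [3.141, 0.0, -1.56]
force: [-0.4, 0.1, -0.9]
width: 0.0555
gripper_force: 30.0
```

Run:
```python
from h import *
to(.5472,-.1428,.132,-1.56);s=arm.get_state();print(s['width'],s['force'],s['moment'],s['qd'].round(3))
```

```text
pose [ 0.5477 -0.1398  0.1331] yaw -1.56 twist 0.0 d_tool [0.003  0.0005 0.0011] q6 -0.085
0.055511059192677785 [-0.41644114  0.09097064 -0.8619876 ] [ 0.09044379 -0.09416403  0.03684611] [-0.001 -0.     0.001 -0.001  0.001  0.   ]
```

Request:
move_arm --increments '[{"jaw": -1, "dx": -0.001, "dy": 0, "dz": 0, "twist": 0}, {"jaw": -1, "dx": -0.001, "dy": 0, "dz": 0, "twist": 0}, {"jaw": -1, "dx": -0.001, "dy": 0, "dz": 0, "twist": 0}, {"jaw": -1, "dx": 0, "dy": 0, "dz": 0, "twist": 0}, {"jaw": -1, "dx": 0, "dy": 0, "dz": 0, "twist": 0}]'

```text
t: 19.5
eef_pos: [0.5477, -0.1391, 0.1337]
ee_rot: [3.141, -0.003, -1.56]
force: [0.4, -15.1, 0.6]
width: 0.0553
gripper_force: 30.0
```

Run:
```python
from h import *
to(.5472,-.1428,.132,-1.56);s=arm.get_state();print(s['width'],s['force'],s['moment'],s['qd'].round(3))
im=arm.grab_frame("wrist");cv2.imwrite("pics/w4.png",im)
for d in arm.pinpoint("wrist","panel1_mid")[:3]: print(np.round(d["position"],4),round(d["score"],2))
```

```text
pose [ 0.5477 -0.1391  0.1337] yaw -1.56 twist 0.0 d_tool [0.0037 0.0005 0.0017] q6 -0.091
0.05531212516270832 [  0.37425278 -15.12401563   0.61692145] [-5.34221227 -0.38775665  0.03894452] [-0.001 -0.     0.001 -0.001 -0.001  0.002]
```

View pics/w4.png

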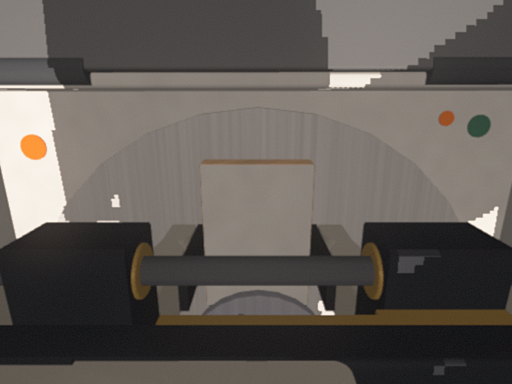

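The panel is in bay 3. Its inner end is under the flange (edge near row 290), and the 15 N contact shows it is against the hub.

Request:
move_arm --increments '[{"jaw": 1, "dx": 0, "dy": 0, "dz": 0, "twist": 0}, {"jaw": 1, "dx": 0, "dy": 0, "dz": 0, "twist": 0}, {"jaw": 1, "dx": 0, "dy": 0, "dz": 0, "twist": 0}, {"jaw": 1, "dx": 0, "dy": 0, "dz": -0.015, "twist": 0}, {"jaw": 1, "dx": 0, "dy": 0, "dz": -0.03, "twist": 0}, {"jaw": 1, "dx": 0, "dy": 0, "dz": -0.04, "twist": 0}, {"jaw": 1, "dx": 0, "dy": 0, "dz": -0.04, "twist": 0}, {"jaw": 1, "dx": 0, "dy": 0, "dz": -0.04, "twist": 0}, {"jaw": 1, "dx": 0, "dy": 0, "dz": -0.04, "twist": 0}, {"jaw": 1, "dx": 0, "dy": 0, "dz": -0.025, "twist": 0.08}, {"jaw": 1, "dx": 0, "dy": 0, "dz": 0, "twist": 0.08}, {"jaw": 1, "dx": 0, "dy": 0, "dz": 0, "twist": 0}]'

```text
t: 20.6
eef_pos: [0.5481, -0.1364, 0.3653]
ee_rot: [-3.138, 0.001, -1.723]
force: [0.1, 0.5, -1.3]
width: 0.0878
gripper_force: 0.0
```

Run:
```python
from h import *
r,im,c=panels()
for x in r:
  if x[1]>.2 and x[0]<.7 or abs(x[1]+.15)<.03: print(x)
to(.446,.3867,.36,-1.727)
for d in arm.pinpoint("top","panel1_mid")[:6]: print(np.round(d["position"],4),round(d["score"],2))
```

```text
(0.4272, 0.5771, 74.4, 70.6, 0.055)
(0.4475, 0.3966, 79.5, 55.4, 1.414)
(0.5595, 0.4118, 78.1, 56.9, -1.511)
(0.5684, 0.2816, 79.9, 56.7, 1.397)
pose [ 0.5475 -0.1364  0.3635] yaw -1.718 twist 0.009 d_tool [-0.5009  0.1817  0.0035] q6 -0.25
[0.5673 0.2786 0.0059] 0.55
```

Request:
move_arm --increments '[{"jaw": 1, "dx": -0.0358, "dy": 0.013, "dz": 0, "twist": 0.009}, {"jaw": 1, "dx": -0.0358, "dy": 0.013, "dz": 0, "twist": 0}, {"jaw": 1, "dx": -0.0358, "dy": 0.013, "dz": 0, "twist": 0}, {"jaw": 1, "dx": -0.0358, "dy": 0.013, "dz": 0, "twist": 0}, {"jaw": 1, "dx": -0.0358, "dy": 0.013, "dz": 0, "twist": 0}, {"jaw": 1, "dx": -0.0358, "dy": 0.013, "dz": 0, "twist": 0}, {"jaw": 1, "dx": -0.0358, "dy": 0.013, "dz": 0, "twist": 0}, {"jaw": 1, "dx": -0.0358, "dy": 0.013, "dz": 0, "twist": 0}, {"jaw": 1, "dx": -0.0358, "dy": 0.013, "dz": 0, "twist": 0}, {"jaw": 1, "dx": -0.0358, "dy": 0.013, "dz": 0, "twist": 0}, {"jaw": 1, "dx": -0.0358, "dy": 0.013, "dz": 0, "twist": 0}, {"jaw": 1, "dx": -0.0358, "dy": 0.013, "dz": 0, "twist": 0}]'

```text
t: 21.7
eef_pos: [0.4596, 0.3135, 0.3617]
ee_rot: [3.14, -0.002, -1.726]
force: [1.0, 0.6, -0.3]
width: 0.0876
gripper_force: 0.0
```

Request:
move_arm --increments '[{"jaw": 1, "dx": -0.0358, "dy": 0.013, "dz": 0, "twist": 0}, {"jaw": 1, "dx": -0.0358, "dy": 0.013, "dz": 0, "twist": 0}, {"jaw": 1, "dx": 0, "dy": 0, "dz": 0.04, "twist": 0}, {"jaw": 1, "dx": 0, "dy": 0, "dz": 0.04, "twist": 0}, {"jaw": 1, "dx": 0, "dy": 0, "dz": 0.04, "twist": 0}, {"jaw": 1, "dx": 0, "dy": 0, "dz": 0.04, "twist": 0}, {"jaw": 1, "dx": 0, "dy": 0, "dz": 0.04, "twist": 0}, {"jaw": 1, "dx": 0, "dy": 0, "dz": 0, "twist": 0}, {"jaw": 1, "dx": 0, "dy": 0, "dz": 0, "twist": 0}]'

```text
t: 22.45
eef_pos: [0.4456, 0.3854, 0.1609]
ee_rot: [3.139, -0.006, -1.727]
force: [0.5, 0.9, 1.3]
width: 0.0879
gripper_force: 0.0
```

Run:
```python
from h import *
to(.446,.3867,.072,-1.727)
```

```text
pose [0.4456 0.3854 0.1609] yaw -1.727 twist 0.0 d_tool [-0.0014 -0.0002  0.0889] q6 -1.201
```

Request:
move_arm --force 30 --increments '[{"jaw": 1, "dx": -0.001, "dy": 0, "dz": 0.04, "twist": 0}, {"jaw": 1, "dx": 0, "dy": 0, "dz": 0.036, "twist": 0}, {"jaw": 1, "dx": 0, "dy": 0, "dz": 0.0125, "twist": 0}, {"jaw": 1, "dx": 0, "dy": 0, "dz": 0, "twist": 0}, {"jaw": -1, "dx": 0, "dy": 0, "dz": 0, "twist": 0}, {"jaw": -1, "dx": 0, "dy": 0, "dz": 0, "twist": 0}, {"jaw": -1, "dx": 0, "dy": 0, "dz": 0, "twist": 0}, {"jaw": -1, "dx": 0, "dy": 0, "dz": 0, "twist": 0}, {"jaw": -1, "dx": 0, "dy": 0, "dz": 0, "twist": 0}, {"jaw": -1, "dx": 0, "dy": 0, "dz": 0, "twist": 0}, {"jaw": -1, "dx": 0, "dy": 0, "dz": 0, "twist": 0}, {"jaw": -1, "dx": 0, "dy": 0, "dz": 0, "twist": 0}]'

```text
t: 23.45
eef_pos: [0.4469, 0.3881, 0.0757]
ee_rot: [-3.141, 0.001, -1.728]
force: [-2.3, -1.4, 7.7]
width: 0.0546
gripper_force: 30.0
```

Request:
move_arm --increments '[{"jaw": -1, "dx": 0, "dy": 0, "dz": -0.02, "twist": 0}, {"jaw": -1, "dx": 0, "dy": 0, "dz": -0.03, "twist": 0}, {"jaw": -1, "dx": 0, "dy": 0, "dz": -0.04, "twist": 0}, {"jaw": -1, "dx": 0, "dy": 0, "dz": -0.04, "twist": 0}, {"jaw": -1, "dx": 0, "dy": 0, "dz": -0.04, "twist": 0}, {"jaw": -1, "dx": 0, "dy": 0, "dz": -0.04, "twist": 0}, {"jaw": -1, "dx": 0, "dy": 0, "dz": -0.04, "twist": 0}, {"jaw": -1, "dx": 0, "dy": 0, "dz": -0.04, "twist": -0.084}, {"jaw": -1, "dx": 0, "dy": 0, "dz": 0, "twist": -0.083}, {"jaw": -1, "dx": 0, "dy": 0, "dz": 0, "twist": 0}, {"jaw": -1, "dx": 0, "dy": 0, "dz": 0, "twist": 0}]'

```text
t: 24.37
eef_pos: [0.4462, 0.3874, 0.3645]
ee_rot: [3.141, 0.0, -1.564]
force: [-0.4, 0.2, -1.3]
width: 0.0545
gripper_force: 30.0
```

Run:
```python
from h import *
to(.5455,.0072,.36,-1.56);print(arm.get_state()['width'])
```

```text
pose [0.4462 0.3874 0.3645] yaw -1.564 twist -0.004 d_tool [ 0.3812 -0.0952  0.0045] q6 -1.038
0.05453220419836844
```

Request:
move_arm --increments '[{"jaw": -1, "dx": 0.0378, "dy": -0.0095, "dz": 0, "twist": 0}, {"jaw": -1, "dx": 0.0378, "dy": -0.0095, "dz": 0, "twist": 0}, {"jaw": -1, "dx": 0.0378, "dy": -0.0095, "dz": 0, "twist": 0}, {"jaw": -1, "dx": 0.0378, "dy": -0.0095, "dz": 0, "twist": 0}, {"jaw": -1, "dx": 0.0378, "dy": -0.0095, "dz": 0, "twist": 0}, {"jaw": -1, "dx": 0.0378, "dy": -0.0095, "dz": 0, "twist": 0}, {"jaw": -1, "dx": 0.0378, "dy": -0.0095, "dz": 0, "twist": 0}, {"jaw": -1, "dx": 0.0378, "dy": -0.0095, "dz": 0, "twist": 0}, {"jaw": -1, "dx": 0.0378, "dy": -0.0095, "dz": 0, "twist": 0}, {"jaw": -1, "dx": 0.0378, "dy": -0.0095, "dz": 0, "twist": 0}, {"jaw": -1, "dx": 0, "dy": 0, "dz": 0, "twist": 0}, {"jaw": -1, "dx": 0, "dy": 0, "dz": 0, "twist": 0}]'

```text
t: 25.37
eef_pos: [0.5446, 0.0084, 0.3627]
ee_rot: [3.138, -0.001, -1.568]
force: [0.6, 1.3, -0.4]
width: 0.0542
gripper_force: 30.0
```

Request:
move_arm --increments '[{"jaw": -1, "dx": 0, "dy": 0, "dz": 0.03, "twist": 0}, {"jaw": -1, "dx": 0, "dy": 0, "dz": 0.04, "twist": 0}, {"jaw": -1, "dx": 0, "dy": 0, "dz": 0.04, "twist": 0}, {"jaw": -1, "dx": 0, "dy": 0, "dz": 0.04, "twist": 0}, {"jaw": -1, "dx": 0, "dy": 0, "dz": 0.03, "twist": 0}, {"jaw": -1, "dx": 0, "dy": 0, "dz": 0.02, "twist": 0}, {"jaw": -1, "dx": 0, "dy": 0, "dz": 0, "twist": 0}, {"jaw": -1, "dx": 0, "dy": 0, "dz": 0, "twist": 0}, {"jaw": -1, "dx": 0, "dy": 0, "dz": 0, "twist": 0}]'

```text
t: 26.12
eef_pos: [0.5456, 0.0113, 0.1657]
ee_rot: [-3.141, -0.0, -1.561]
force: [1.3, 0.2, -0.5]
width: 0.0549
gripper_force: 30.0
```

Run:
```python
from h import *
to(.5455,.0102,.137,-1.56);s=arm.get_state();print(s['width'],s['force'])
im=arm.grab_frame("wrist");cv2.imwrite("pics/w5.png",im)
```

```text
pose [0.5456 0.0113 0.1657] yaw -1.561 twist -0.001 d_tool [0.0011 0.0001 0.0287] q6 -0.371
0.05486816522632494 [ 1.30023985  0.24848314 -0.45001626]
```

View pics/w5.png

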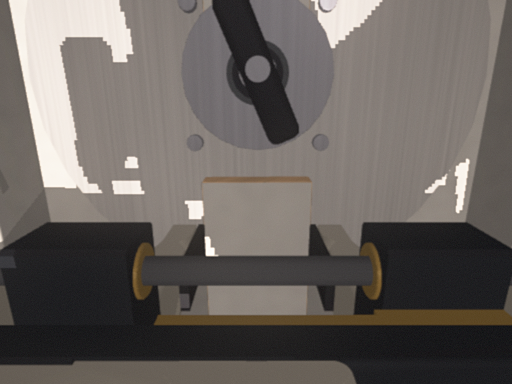

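The panel (203–310 px) is centred between the guide pins at (195,142) and (320,142).

Request:
move_arm --increments '[{"jaw": -1, "dx": 0, "dy": 0, "dz": 0.02, "twist": 0}, {"jaw": -1, "dx": 0, "dy": 0, "dz": 0.006, "twist": 0}, {"jaw": -1, "dx": 0, "dy": 0, "dz": 0.003, "twist": 0}, {"jaw": -1, "dx": 0, "dy": 0, "dz": 0.001, "twist": 0}, {"jaw": -1, "dx": 0, "dy": 0, "dz": 0, "twist": 0}, {"jaw": -1, "dx": 0, "dy": 0, "dz": 0, "twist": 0}, {"jaw": -1, "dx": 0, "dy": 0, "dz": 0, "twist": 0}, {"jaw": -1, "dx": 0, "dy": 0, "dz": 0, "twist": 0}]'

```text
t: 26.83
eef_pos: [0.5455, 0.0107, 0.1357]
ee_rot: [-3.14, 0.0, -1.562]
force: [-1.9, 0.8, 6.6]
width: 0.0546
gripper_force: 30.0
```

Contact at 0.1357. Now I'll slide it inward.

Request:
move_arm --increments '[{"jaw": -1, "dx": 0.005, "dy": 0, "dz": -0.001, "twist": 0}, {"jaw": -1, "dx": 0.005, "dy": 0, "dz": 0, "twist": 0}, {"jaw": -1, "dx": 0.005, "dy": 0, "dz": 0, "twist": 0}, {"jaw": -1, "dx": 0.005, "dy": 0, "dz": 0, "twist": 0}, {"jaw": -1, "dx": 0.002, "dy": 0, "dz": 0, "twist": 0}, {"jaw": -1, "dx": 0.001, "dy": 0, "dz": 0, "twist": 0}, {"jaw": -1, "dx": 0, "dy": 0, "dz": 0, "twist": 0}, {"jaw": -1, "dx": 0, "dy": 0, "dz": 0, "twist": 0}, {"jaw": -1, "dx": 0, "dy": 0, "dz": 0, "twist": 0}]'

```text
t: 27.58
eef_pos: [0.5453, -0.0126, 0.1358]
ee_rot: [-3.142, -0.0, -1.562]
force: [0.3, -2.5, 0.8]
width: 0.0546
gripper_force: 30.0
```

Request:
move_arm --increments '[{"jaw": -1, "dx": 0.001, "dy": 0, "dz": 0, "twist": 0}, {"jaw": -1, "dx": 0.001, "dy": 0, "dz": 0, "twist": 0}, {"jaw": -1, "dx": 0, "dy": 0, "dz": 0, "twist": 0}, {"jaw": -1, "dx": 0, "dy": 0, "dz": 0, "twist": 0}]'

```text
t: 27.92
eef_pos: [0.5454, -0.0135, 0.1358]
ee_rot: [-3.141, 0.001, -1.562]
force: [-0.9, 4.9, 1.5]
width: 0.0547
gripper_force: 30.0
```

Request:
move_arm --increments '[{"jaw": -1, "dx": 0.001, "dy": 0, "dz": 0, "twist": 0}, {"jaw": -1, "dx": 0.001, "dy": 0, "dz": 0, "twist": 0}, {"jaw": -1, "dx": 0, "dy": 0, "dz": 0, "twist": 0}, {"jaw": -1, "dx": 0, "dy": 0, "dz": 0, "twist": 0}]'

```text
t: 28.25
eef_pos: [0.5454, -0.0139, 0.1358]
ee_rot: [-3.14, 0.003, -1.562]
force: [-3.9, 15.2, 3.9]
width: 0.0547
gripper_force: 30.0
```

Request:
move_arm --increments '[{"jaw": 1, "dx": 0, "dy": 0, "dz": 0, "twist": 0}, {"jaw": 1, "dx": 0, "dy": 0, "dz": 0, "twist": 0}, {"jaw": 1, "dx": 0, "dy": 0, "dz": 0, "twist": 0}, {"jaw": 1, "dx": 0, "dy": 0, "dz": -0.015, "twist": 0}, {"jaw": 1, "dx": 0, "dy": 0, "dz": -0.03, "twist": 0}, {"jaw": 1, "dx": 0, "dy": 0, "dz": -0.04, "twist": 0}, {"jaw": 1, "dx": 0, "dy": 0, "dz": -0.04, "twist": 0}, {"jaw": 1, "dx": 0, "dy": 0, "dz": -0.04, "twist": 0}, {"jaw": 1, "dx": 0, "dy": 0, "dz": -0.04, "twist": 0}, {"jaw": 1, "dx": 0, "dy": 0, "dz": -0.02, "twist": -0.05}, {"jaw": 1, "dx": 0, "dy": 0, "dz": 0, "twist": 0}, {"jaw": 1, "dx": 0, "dy": 0, "dz": 0, "twist": 0}]'

```text
t: 29.25
eef_pos: [0.5454, -0.0167, 0.3619]
ee_rot: [-3.139, 0.001, -1.512]
force: [0.2, -0.1, -0.1]
width: 0.0877
gripper_force: 0.0
```

Run:
```python
from h import *
r,im,c=panels()
for x in r:
  if x[1]>.2 and x[0]<.7 or abs(x[1]+.15)<.03: print(x)
to(.5595,.4118,.36,-1.511)
for d in arm.pinpoint("top","panel1_mid")[:6]: print(np.round(d["position"],4),round(d["score"],2))
```

```text
(0.2931, -0.1662, 68.9, 35.6, -1.563)
(0.4272, 0.5771, 74.4, 70.6, 0.055)
(0.559, 0.4224, 57.8, 56.5, -1.493)
pose [ 0.5448 -0.0167  0.3604] yaw -1.513 twist -0.002 d_tool [-4.268e-01 -4.020e-02  4.000e-04] q6 -0.271
[ 0.5481 -0.0055  0.0614] 0.5
```

Request:
move_arm --increments '[{"jaw": 1, "dx": -0.0388, "dy": -0.00365, "dz": 0, "twist": 0}, {"jaw": 1, "dx": -0.0388, "dy": -0.00365, "dz": 0, "twist": 0}, {"jaw": 1, "dx": -0.0388, "dy": -0.00365, "dz": 0, "twist": 0}, {"jaw": 1, "dx": -0.0388, "dy": -0.00365, "dz": 0, "twist": 0}, {"jaw": 1, "dx": -0.0388, "dy": -0.00365, "dz": 0, "twist": 0}, {"jaw": 1, "dx": -0.0388, "dy": -0.00365, "dz": 0, "twist": 0}, {"jaw": 1, "dx": -0.0388, "dy": -0.00365, "dz": 0, "twist": 0}, {"jaw": 1, "dx": -0.0388, "dy": -0.00365, "dz": 0, "twist": 0}, {"jaw": 1, "dx": -0.0388, "dy": -0.00365, "dz": 0, "twist": 0}, {"jaw": 1, "dx": -0.0388, "dy": -0.00365, "dz": 0, "twist": 0}, {"jaw": 1, "dx": -0.0388, "dy": -0.00365, "dz": 0, "twist": 0}]'

```text
t: 30.27
eef_pos: [0.5596, 0.4136, 0.3586]
ee_rot: [3.139, -0.002, -1.512]
force: [0.9, -0.1, 1.2]
width: 0.0874
gripper_force: 0.0
```

Request:
move_arm --increments '[{"jaw": 1, "dx": 0, "dy": 0, "dz": 0.04, "twist": 0}, {"jaw": 1, "dx": 0, "dy": 0, "dz": 0.04, "twist": 0}, {"jaw": 1, "dx": 0, "dy": 0, "dz": 0.04, "twist": 0}, {"jaw": 1, "dx": 0, "dy": 0, "dz": 0.04, "twist": 0}, {"jaw": 1, "dx": 0, "dy": 0, "dz": 0.04, "twist": 0}, {"jaw": 1, "dx": 0, "dy": 0, "dz": 0, "twist": 0}, {"jaw": 1, "dx": 0, "dy": 0, "dz": 0, "twist": 0}]'

```text
t: 30.85
eef_pos: [0.5592, 0.4105, 0.1575]
ee_rot: [3.137, -0.006, -1.512]
force: [-0.1, 0.7, 1.3]
width: 0.0873
gripper_force: 0.0
```

Run:
```python
from h import *
to(.5595,.4118,.0715,-1.511)
r,im,c=panels()
for x in r:
  if x[1]>-.2 and x[0]<.7: print(x)
```

```text
pose [0.5592 0.4105 0.1575] yaw -1.512 twist -0.001 d_tool [-0.0013 -0.0004  0.086 ] q6 -0.855
(0.4307, 0.5723, 73.0, 60.2, 0.821)
(0.5602, 0.3962, 55.5, 47.4, 0.043)
(0.5794, 0.1293, 123.7, 47.6, 0.015)
```

Request:
move_arm --force 30 --increments '[{"jaw": 1, "dx": -0.001, "dy": 0, "dz": 0.04, "twist": 0}, {"jaw": 1, "dx": 0, "dy": 0, "dz": 0.034, "twist": 0}, {"jaw": 1, "dx": 0, "dy": 0, "dz": 0.012, "twist": 0}, {"jaw": 1, "dx": 0, "dy": 0, "dz": 0, "twist": 0}, {"jaw": -1, "dx": 0, "dy": 0, "dz": 0, "twist": 0}, {"jaw": -1, "dx": 0, "dy": 0, "dz": 0, "twist": 0}, {"jaw": -1, "dx": 0, "dy": 0, "dz": 0, "twist": 0}, {"jaw": -1, "dx": 0, "dy": 0, "dz": 0, "twist": 0}, {"jaw": -1, "dx": 0, "dy": 0, "dz": 0, "twist": 0}, {"jaw": -1, "dx": 0, "dy": 0, "dz": 0, "twist": 0}, {"jaw": -1, "dx": 0, "dy": 0, "dz": 0, "twist": 0}, {"jaw": -1, "dx": 0, "dy": 0, "dz": 0, "twist": 0}]'

```text
t: 31.9
eef_pos: [0.5604, 0.4134, 0.0758]
ee_rot: [-3.141, 0.001, -1.511]
force: [-1.4, -0.6, 5.1]
width: 0.0545
gripper_force: 30.0
```

Request:
move_arm --increments '[{"jaw": -1, "dx": 0, "dy": 0, "dz": -0.02, "twist": 0}, {"jaw": -1, "dx": 0, "dy": 0, "dz": -0.03, "twist": 0}, {"jaw": -1, "dx": 0, "dy": 0, "dz": -0.04, "twist": 0}, {"jaw": -1, "dx": 0, "dy": 0, "dz": -0.04, "twist": 0}, {"jaw": -1, "dx": 0, "dy": 0, "dz": -0.04, "twist": -0.12}, {"jaw": -1, "dx": 0, "dy": 0, "dz": -0.04, "twist": -0.12}, {"jaw": -1, "dx": 0, "dy": 0, "dz": -0.04, "twist": -0.12}, {"jaw": -1, "dx": 0, "dy": 0, "dz": -0.04, "twist": -0.12}, {"jaw": -1, "dx": 0, "dy": 0, "dz": 0, "twist": -0.12}, {"jaw": -1, "dx": 0, "dy": 0, "dz": 0, "twist": -0.12}, {"jaw": -1, "dx": 0, "dy": 0, "dz": 0, "twist": -0.12}, {"jaw": -1, "dx": 0, "dy": 0, "dz": 0, "twist": -0.12}]'

```text
t: 32.9
eef_pos: [0.5599, 0.4129, 0.3647]
ee_rot: [3.141, 0.0, -0.546]
force: [0.1, 0.5, -0.8]
width: 0.0545
gripper_force: 30.0
```

Request:
move_arm --increments '[{"jaw": -1, "dx": 0, "dy": 0, "dz": 0, "twist": -0.12}, {"jaw": -1, "dx": 0, "dy": 0, "dz": 0, "twist": -0.12}, {"jaw": -1, "dx": 0, "dy": 0, "dz": 0, "twist": -0.12}, {"jaw": -1, "dx": 0, "dy": 0, "dz": 0, "twist": -0.12}, {"jaw": -1, "dx": 0, "dy": 0, "dz": 0, "twist": -0.08}, {"jaw": -1, "dx": 0, "dy": 0, "dz": 0, "twist": 0}, {"jaw": -1, "dx": 0, "dy": 0, "dz": 0, "twist": 0}]'

```text
t: 33.48
eef_pos: [0.56, 0.4129, 0.3644]
ee_rot: [3.141, 0.0, 0.005]
force: [0.2, 0.2, -1.3]
width: 0.0544
gripper_force: 30.0
```

Run:
```python
from h import *
to(.6395,-.0725,.36,.011);print(arm.get_state()['width'])
```

```text
pose [0.56   0.4129 0.3644] yaw 0.005 twist -0.006 d_tool [0.0741 0.4863 0.0044] q6 0.662
0.05440848884025542
```

Request:
move_arm --increments '[{"jaw": -1, "dx": 0.0057, "dy": 0.0374, "dz": 0, "twist": -0.006}, {"jaw": -1, "dx": 0.0057, "dy": 0.0374, "dz": 0, "twist": 0}, {"jaw": -1, "dx": 0.0057, "dy": 0.0374, "dz": 0, "twist": 0}, {"jaw": -1, "dx": 0.0057, "dy": 0.0374, "dz": 0, "twist": 0}, {"jaw": -1, "dx": 0.0057, "dy": 0.0374, "dz": 0, "twist": 0}, {"jaw": -1, "dx": 0.0057, "dy": 0.0374, "dz": 0, "twist": 0}, {"jaw": -1, "dx": 0.0057, "dy": 0.0374, "dz": 0, "twist": 0}, {"jaw": -1, "dx": 0.0057, "dy": 0.0374, "dz": 0, "twist": 0}, {"jaw": -1, "dx": 0.0057, "dy": 0.0374, "dz": 0, "twist": 0}, {"jaw": -1, "dx": 0.0057, "dy": 0.0374, "dz": 0, "twist": 0}, {"jaw": -1, "dx": 0.0057, "dy": 0.0374, "dz": 0, "twist": 0}, {"jaw": -1, "dx": 0.0057, "dy": 0.0374, "dz": 0, "twist": 0}]'

```text
t: 34.48
eef_pos: [0.6345, -0.0367, 0.3649]
ee_rot: [-3.141, -0.0, 0.011]
force: [1.1, 0.7, -0.2]
width: 0.0545
gripper_force: 30.0
```

Request:
move_arm --increments '[{"jaw": -1, "dx": 0.0057, "dy": 0.0374, "dz": 0, "twist": 0}, {"jaw": -1, "dx": 0, "dy": 0, "dz": 0, "twist": 0}, {"jaw": -1, "dx": 0, "dy": 0, "dz": 0, "twist": 0}, {"jaw": -1, "dx": 0, "dy": 0, "dz": 0.04, "twist": 0}, {"jaw": -1, "dx": 0, "dy": 0, "dz": 0.04, "twist": 0}, {"jaw": -1, "dx": 0, "dy": 0, "dz": 0.04, "twist": 0}, {"jaw": -1, "dx": 0, "dy": 0, "dz": 0.04, "twist": 0}, {"jaw": -1, "dx": 0, "dy": 0, "dz": 0.03, "twist": 0}, {"jaw": -1, "dx": 0, "dy": 0, "dz": 0, "twist": 0}, {"jaw": -1, "dx": 0, "dy": 0, "dz": 0, "twist": 0}, {"jaw": -1, "dx": 0, "dy": 0, "dz": 0, "twist": 0}]'

```text
t: 35.4
eef_pos: [0.6423, -0.0715, 0.177]
ee_rot: [3.141, -0.003, 0.015]
force: [-0.2, -0.2, 0.6]
width: 0.0545
gripper_force: 30.0
```

Run:
```python
from h import *
to(.6395,-.0725,.136,.011);s=arm.get_state();print(s['width'],s['force'])
im=arm.grab_frame("wrist");cv2.imwrite("pics/w6.png",im)
r,im,c=panels()
for x in r:
  if x[1]>-.2 and x[0]<.7: print(x)
```

```text
pose [ 0.6423 -0.0715  0.177 ] yaw 0.015 twist 0.004 d_tool [-0.0028  0.001   0.041 ] q6 1.394
0.054523920705097234 [-0.18436555 -0.17246892  0.55873765]
(0.4272, 0.5771, 74.4, 70.6, 0.055)
(0.5684, 0.2816, 79.9, 56.7, 1.397)
```

View pics/w6.png

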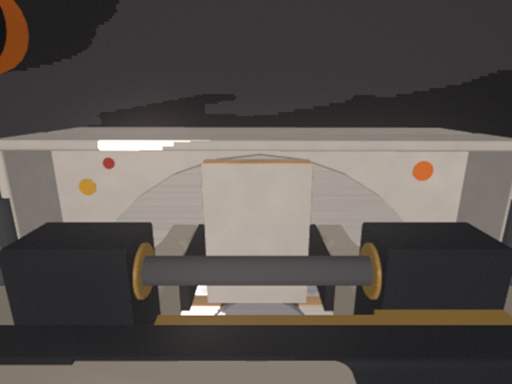

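The panel is square over bay 0, inside the far wall and centred on the platter arc.

Request:
move_arm --increments '[{"jaw": -1, "dx": -0.001, "dy": 0.001, "dz": 0.03, "twist": 0}, {"jaw": -1, "dx": 0, "dy": 0, "dz": 0.006, "twist": 0}, {"jaw": -1, "dx": 0, "dy": 0, "dz": 0.004, "twist": 0}, {"jaw": -1, "dx": 0, "dy": 0, "dz": 0.002, "twist": 0}, {"jaw": -1, "dx": 0, "dy": 0, "dz": 0, "twist": 0}, {"jaw": -1, "dx": 0, "dy": 0, "dz": 0, "twist": 0}, {"jaw": -1, "dx": 0, "dy": 0, "dz": 0, "twist": 0}, {"jaw": -1, "dx": 0, "dy": 0, "dz": 0, "twist": 0}]'

```text
t: 36.17
eef_pos: [0.6447, -0.0727, 0.1427]
ee_rot: [3.141, -0.015, 0.017]
force: [-8.8, 3.2, 37.7]
width: 0.0558
gripper_force: 30.0
```

Request:
move_arm --increments '[{"jaw": -1, "dx": 0, "dy": 0, "dz": -0.008, "twist": 0}, {"jaw": -1, "dx": 0, "dy": 0, "dz": 0, "twist": 0}, {"jaw": -1, "dx": 0, "dy": 0, "dz": 0, "twist": 0}]'

```text
t: 36.42
eef_pos: [0.6408, -0.0729, 0.1428]
ee_rot: [-3.141, -0.004, 0.014]
force: [1.1, 0.4, 3.3]
width: 0.0554
gripper_force: 30.0
```

Run:
```python
from h import *
to(.6395,-.0725,.136,.011);s=arm.get_state();print(s['width'],s['force'],s['moment'],s['ee_rot'])
im=arm.grab_frame("wrist");im2=arm.grab_frame("scene")
c=arm.camera_info("scene");u=p2w(c,(.59,-.07,.08)).astype(int);print(u)
k=im2[u[1]-48:u[1]+48,u[0]-64:u[0]+64]
cv2.imwrite("pics/w7.png",np.hstack([cv2.resize(im,(400,300)),cv2.resize(k,(400,300),interpolation=cv2.INTER_CUBIC)]))
```

```text
pose [ 0.6408 -0.0729  0.1428] yaw 0.014 twist 0.003 d_tool [-0.0013 -0.0004  0.0068] q6 1.396
0.055376091912720624 [1.08380819 0.44276085 3.3425596 ] [ 0.14772941 -1.05143549 -0.01604531] [-3.1409486  -0.00381004  0.01407462]
[233 209]
```

View pics/w7.png

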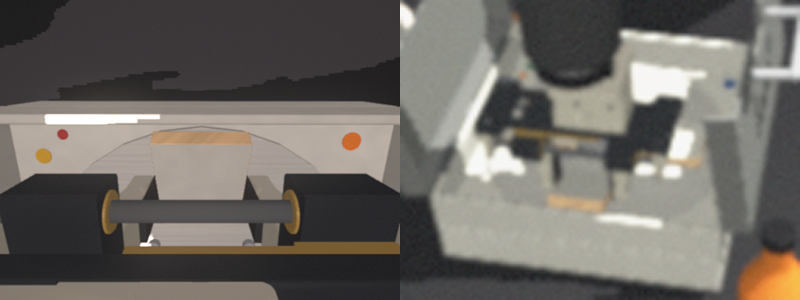

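The panel's outer end has tipped up (its end face shows at about (200,137)). It probably scraped down the tub wall because I was too far out. I'll ease it inward and let it settle flat with a light grip.

Request:
move_arm --force 6 --increments '[{"jaw": -1, "dx": -0.003, "dy": 0, "dz": -0.003, "twist": 0}, {"jaw": -1, "dx": -0.004, "dy": 0, "dz": 0, "twist": 0}, {"jaw": -1, "dx": 0, "dy": 0, "dz": 0.003, "twist": 0}, {"jaw": -1, "dx": 0, "dy": 0, "dz": 0.003, "twist": 0}, {"jaw": -1, "dx": 0, "dy": 0, "dz": 0.002, "twist": 0}, {"jaw": -1, "dx": 0, "dy": 0, "dz": 0.001, "twist": 0}, {"jaw": -1, "dx": 0, "dy": 0, "dz": 0, "twist": 0}, {"jaw": -1, "dx": 0, "dy": 0, "dz": 0, "twist": 0}, {"jaw": -1, "dx": 0, "dy": 0, "dz": 0, "twist": 0}]'

```text
t: 37.27
eef_pos: [0.6323, -0.0733, 0.1342]
ee_rot: [3.142, 0.001, 0.014]
force: [-0.1, -0.1, 0.1]
width: 0.0564
gripper_force: 6.0
```

Run:
```python
from h import *
to(.6395,-.0725,.136,.011);s=arm.get_state();print(s['width'],s['force'],s['moment'],s['ee_rot'])
```

```text
pose [ 0.6323 -0.0733  0.1342] yaw 0.014 twist 0.003 d_tool [ 0.0072 -0.0008 -0.0018] q6 1.394
0.05635741651156567 [-0.05381945 -0.14559523  0.05292815] [-0.07591223 -0.03024191  0.02767739] [3.14155540e+00 1.49858253e-03 1.39471139e-02]
```

Run:
```python
from h import *
im=arm.grab_frame("wrist");cv2.imwrite("pics/w8.png",im)
```

```text
(no output)
```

View pics/w8.png

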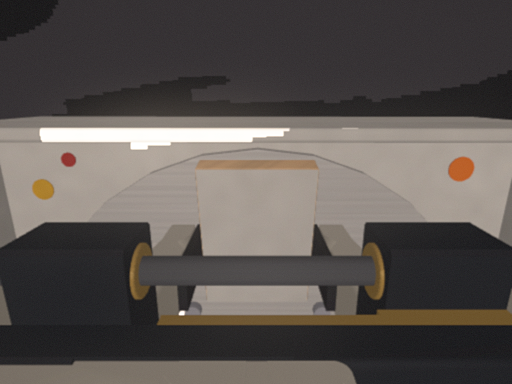

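The outer end is still slightly up (118 px wide there against 107 px at the inner end). I'll release so it lies flat, then regrip.

Request:
move_arm --increments '[{"jaw": 0.7, "dx": 0, "dy": 0, "dz": 0, "twist": 0}, {"jaw": 0.7, "dx": 0, "dy": 0, "dz": 0, "twist": 0}, {"jaw": 0.7, "dx": 0, "dy": 0, "dz": 0, "twist": 0}, {"jaw": 0.7, "dx": 0, "dy": 0, "dz": 0, "twist": 0}]'

```text
t: 37.65
eef_pos: [0.6329, -0.0733, 0.1348]
ee_rot: [-3.142, -0.0, 0.014]
force: [0.5, 0.3, -0.8]
width: 0.0731
gripper_force: 0.0
```

Request:
move_arm --force 25 --increments '[{"jaw": -1, "dx": 0, "dy": 0, "dz": 0, "twist": 0}, {"jaw": -1, "dx": 0, "dy": 0, "dz": 0, "twist": 0}, {"jaw": -1, "dx": 0, "dy": 0, "dz": 0, "twist": 0}, {"jaw": -1, "dx": 0, "dy": 0, "dz": 0, "twist": 0}, {"jaw": -1, "dx": 0, "dy": 0, "dz": 0, "twist": 0}, {"jaw": -1, "dx": 0, "dy": 0, "dz": 0, "twist": 0}]'

```text
t: 38.15
eef_pos: [0.6329, -0.0733, 0.1347]
ee_rot: [3.142, 0.0, 0.014]
force: [0.5, 0.9, 0.1]
width: 0.0556
gripper_force: 25.0
```

Run:
```python
from h import *
to(.6145,-.0725,.136,.011);s=arm.get_state();print(s['width'],s['force'],s['moment'],s['ee_rot'])
im=arm.grab_frame("wrist");m=im.min(2)
e=cv2.Canny(im,60,150)
for r in (170,185,200,215): print(r,np.where(e[r,150:360])[0]+150)
print(np.where(e[120:220,257])[0]+120)
```

```text
pose [ 0.6329 -0.0733  0.1347] yaw 0.014 twist 0.003 d_tool [-0.0184 -0.001  -0.0013] q6 1.394
0.05561688293976779 [0.50660214 0.89507283 0.14605237] [-0.05957721  0.00125888  0.01477851] [3.14154613e+00 2.02625299e-05 1.42712226e-02]
170 [156 157 158 163 164 201 349 350 351 356 357 358]
185 []
200 []
215 []
[129 138 148 150 153 157]
```

Request:
move_arm --increments '[{"jaw": -1, "dx": -0.005, "dy": 0.001, "dz": 0, "twist": 0}, {"jaw": -1, "dx": -0.005, "dy": 0, "dz": 0, "twist": 0}, {"jaw": -1, "dx": -0.004, "dy": 0, "dz": 0, "twist": 0}, {"jaw": -1, "dx": -0.001, "dy": 0, "dz": 0, "twist": 0}, {"jaw": -1, "dx": 0, "dy": 0, "dz": 0, "twist": 0}, {"jaw": -1, "dx": 0, "dy": 0, "dz": 0, "twist": 0}, {"jaw": -1, "dx": 0, "dy": 0, "dz": 0, "twist": 0}]'

```text
t: 38.78
eef_pos: [0.6177, -0.0744, 0.1347]
ee_rot: [3.142, 0.001, 0.014]
force: [-1.0, 0.5, 1.5]
width: 0.0552
gripper_force: 25.0
```

Request:
move_arm --increments '[{"jaw": -1, "dx": -0.001, "dy": 0, "dz": 0, "twist": 0}, {"jaw": -1, "dx": -0.001, "dy": 0, "dz": 0, "twist": 0}, {"jaw": -1, "dx": 0, "dy": 0, "dz": 0, "twist": 0}, {"jaw": -1, "dx": 0, "dy": 0, "dz": 0, "twist": 0}, {"jaw": -1, "dx": 0, "dy": 0, "dz": 0, "twist": 0}]'

```text
t: 39.2
eef_pos: [0.616, -0.0745, 0.1347]
ee_rot: [-3.142, -0.0, 0.014]
force: [-0.1, 0.2, 0.4]
width: 0.0554
gripper_force: 25.0
```

Request:
move_arm --increments '[{"jaw": -1, "dx": -0.001, "dy": 0, "dz": 0, "twist": 0}, {"jaw": -1, "dx": -0.001, "dy": 0, "dz": 0, "twist": 0}, {"jaw": -1, "dx": 0, "dy": 0, "dz": 0, "twist": 0}, {"jaw": -1, "dx": 0, "dy": 0, "dz": 0, "twist": 0}, {"jaw": -1, "dx": 0, "dy": 0, "dz": 0, "twist": 0}]'

```text
t: 39.62
eef_pos: [0.6138, -0.0746, 0.1347]
ee_rot: [3.142, 0.0, 0.014]
force: [-0.4, 0.5, 0.8]
width: 0.0551
gripper_force: 25.0
```

Request:
move_arm --increments '[{"jaw": -1, "dx": -0.001, "dy": 0, "dz": 0, "twist": 0}, {"jaw": -1, "dx": -0.001, "dy": 0, "dz": 0, "twist": 0}, {"jaw": -1, "dx": 0, "dy": 0, "dz": 0, "twist": 0}, {"jaw": -1, "dx": 0, "dy": 0, "dz": 0, "twist": 0}]'

```text
t: 39.95
eef_pos: [0.6118, -0.0746, 0.1347]
ee_rot: [-3.142, 0.0, 0.014]
force: [-0.2, -0.1, 0.8]
width: 0.0552
gripper_force: 25.0
```

Request:
move_arm --increments '[{"jaw": -1, "dx": -0.001, "dy": 0, "dz": 0, "twist": 0}, {"jaw": -1, "dx": -0.001, "dy": 0, "dz": 0, "twist": 0}, {"jaw": -1, "dx": 0, "dy": 0, "dz": 0, "twist": 0}, {"jaw": -1, "dx": 0, "dy": 0, "dz": 0, "twist": 0}]'

```text
t: 40.28
eef_pos: [0.6097, -0.0746, 0.1347]
ee_rot: [3.142, 0.0, 0.014]
force: [0.5, 0.2, 0.1]
width: 0.0553
gripper_force: 25.0
```

Run:
```python
from h import *
s=arm.get_state();print(s['eef_pos'],s['force'])
im=arm.grab_frame("wrist");cv2.imwrite("pics/w9.png",im)
```

```text
[ 0.60974685 -0.07459622  0.13471824] [0.52535855 0.22178604 0.14409236]
```

View pics/w9.png

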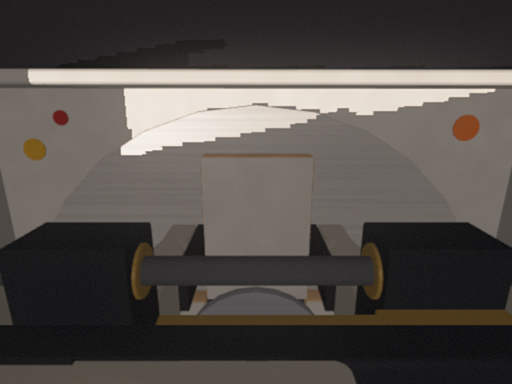

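It is flat again, gripped about 3 mm nearer its inner end (outer edge at row 154). Continuing inward.

Request:
move_arm --increments '[{"jaw": -1, "dx": -0.001, "dy": 0, "dz": 0, "twist": 0}, {"jaw": -1, "dx": -0.001, "dy": 0, "dz": 0, "twist": 0}, {"jaw": -1, "dx": 0, "dy": 0, "dz": 0, "twist": 0}, {"jaw": -1, "dx": 0, "dy": 0, "dz": 0, "twist": 0}]'

```text
t: 40.67
eef_pos: [0.6082, -0.0746, 0.1348]
ee_rot: [-3.142, -0.001, 0.014]
force: [2.2, -0.5, -0.7]
width: 0.0552
gripper_force: 25.0
```

Request:
move_arm --increments '[{"jaw": -1, "dx": -0.001, "dy": 0, "dz": 0, "twist": 0}, {"jaw": -1, "dx": -0.001, "dy": 0, "dz": 0, "twist": 0}, {"jaw": -1, "dx": 0, "dy": 0, "dz": 0, "twist": 0}, {"jaw": -1, "dx": 0, "dy": 0, "dz": 0, "twist": 0}]'

```text
t: 41.0
eef_pos: [0.6077, -0.0746, 0.1355]
ee_rot: [-3.142, -0.004, 0.015]
force: [6.5, -0.4, -1.4]
width: 0.0547
gripper_force: 25.0
```

Request:
move_arm --increments '[{"jaw": -1, "dx": -0.0015, "dy": 0, "dz": 0, "twist": 0}, {"jaw": -1, "dx": 0, "dy": 0, "dz": 0, "twist": 0}, {"jaw": -1, "dx": 0, "dy": 0, "dz": 0, "twist": 0}, {"jaw": -1, "dx": 0, "dy": 0, "dz": 0, "twist": 0}]'

```text
t: 41.33
eef_pos: [0.6074, -0.0745, 0.136]
ee_rot: [3.142, -0.006, 0.015]
force: [9.6, -1.5, -2.7]
width: 0.0547
gripper_force: 25.0
```

Request:
move_arm --increments '[{"jaw": 1, "dx": 0, "dy": 0, "dz": 0, "twist": 0}, {"jaw": 1, "dx": 0, "dy": 0, "dz": 0, "twist": 0}, {"jaw": 1, "dx": 0, "dy": 0, "dz": 0, "twist": 0}, {"jaw": 1, "dx": 0, "dy": 0, "dz": -0.015, "twist": 0}, {"jaw": 1, "dx": 0, "dy": 0, "dz": -0.03, "twist": 0}, {"jaw": 1, "dx": 0, "dy": 0, "dz": -0.04, "twist": 0}, {"jaw": 1, "dx": 0, "dy": 0, "dz": -0.04, "twist": 0}, {"jaw": 1, "dx": 0, "dy": 0, "dz": -0.04, "twist": 0.12}, {"jaw": 1, "dx": 0, "dy": 0, "dz": -0.04, "twist": 0.12}, {"jaw": 1, "dx": 0, "dy": 0, "dz": -0.02, "twist": 0.12}, {"jaw": 1, "dx": 0, "dy": 0, "dz": 0, "twist": 0.12}, {"jaw": 1, "dx": 0, "dy": 0, "dz": 0, "twist": 0.12}]'

```text
t: 42.33
eef_pos: [0.6042, -0.0746, 0.3616]
ee_rot: [-3.14, -0.002, -0.592]
force: [0.0, 1.0, -0.1]
width: 0.0876
gripper_force: 0.0
```

Request:
move_arm --increments '[{"jaw": 1, "dx": 0, "dy": 0, "dz": 0, "twist": 0.12}, {"jaw": 1, "dx": 0, "dy": 0, "dz": 0, "twist": 0.12}, {"jaw": 1, "dx": 0, "dy": 0, "dz": 0, "twist": 0.12}, {"jaw": 1, "dx": 0, "dy": 0, "dz": 0, "twist": 0.12}, {"jaw": 1, "dx": 0, "dy": 0, "dz": 0, "twist": 0.12}, {"jaw": 1, "dx": 0, "dy": 0, "dz": 0, "twist": 0.12}, {"jaw": 1, "dx": 0, "dy": 0, "dz": 0, "twist": 0.12}, {"jaw": 1, "dx": 0, "dy": 0, "dz": 0, "twist": 0.12}, {"jaw": 1, "dx": 0, "dy": 0, "dz": 0, "twist": 0.12}, {"jaw": 1, "dx": 0, "dy": 0, "dz": 0, "twist": 0.08}, {"jaw": 1, "dx": 0, "dy": 0, "dz": 0, "twist": 0}, {"jaw": 1, "dx": 0, "dy": 0, "dz": 0, "twist": 0}]'

```text
t: 43.33
eef_pos: [0.6039, -0.0746, 0.3594]
ee_rot: [3.14, -0.0, -1.743]
force: [-0.4, 0.3, 0.4]
width: 0.0874
gripper_force: 0.0
```

Run:
```python
from h import *
r,im,c=panels()
for x in r:
  if x[1]>.2 and x[0]<.7 : print(x)
to(.5684,.2816,.36,-1.745)
for d in arm.pinpoint("top","panel1_mid")[:6]: print(np.round(d["position"],4),round(d["score"],2))
```

```text
(0.4272, 0.5771, 74.4, 70.6, 0.055)
(0.5683, 0.2813, 80.5, 56.7, 1.397)
pose [ 0.6041 -0.0747  0.3595] yaw -1.743 twist 0.002 d_tool [-0.3447  0.0969 -0.0005] q6 -0.369
[0.5673 0.2798 0.0042] 0.74
[ 0.4491 -0.5179  0.0028] 0.65
```

Request:
move_arm --increments '[{"jaw": 1, "dx": -0.0374, "dy": 0.0108, "dz": 0, "twist": 0}, {"jaw": 1, "dx": -0.0374, "dy": 0.0108, "dz": 0, "twist": 0}, {"jaw": 1, "dx": -0.0374, "dy": 0.0108, "dz": 0, "twist": 0}, {"jaw": 1, "dx": -0.0374, "dy": 0.0108, "dz": 0, "twist": 0}, {"jaw": 1, "dx": -0.0374, "dy": 0.0108, "dz": 0, "twist": 0}, {"jaw": 1, "dx": -0.0374, "dy": 0.0108, "dz": 0, "twist": 0}, {"jaw": 1, "dx": -0.0374, "dy": 0.0108, "dz": 0, "twist": 0}, {"jaw": 1, "dx": -0.0374, "dy": 0.0108, "dz": 0, "twist": 0}, {"jaw": 1, "dx": -0.0374, "dy": 0.0108, "dz": 0, "twist": 0}, {"jaw": 1, "dx": 0, "dy": 0, "dz": 0, "twist": 0}]'

```text
t: 44.27
eef_pos: [0.5664, 0.2794, 0.3587]
ee_rot: [3.141, 0.0, -1.74]
force: [0.7, 0.3, -0.2]
width: 0.0879
gripper_force: 0.0
```

Request:
move_arm --increments '[{"jaw": 1, "dx": 0, "dy": 0, "dz": 0.04, "twist": 0}, {"jaw": 1, "dx": 0, "dy": 0, "dz": 0.04, "twist": 0}, {"jaw": 1, "dx": 0, "dy": 0, "dz": 0.04, "twist": 0}, {"jaw": 1, "dx": 0, "dy": 0, "dz": 0.04, "twist": 0}, {"jaw": 1, "dx": 0, "dy": 0, "dz": 0.04, "twist": 0}, {"jaw": 1, "dx": 0, "dy": 0, "dz": 0, "twist": 0}, {"jaw": 1, "dx": 0, "dy": 0, "dz": 0, "twist": 0}, {"jaw": 1, "dx": 0, "dy": 0, "dz": 0, "twist": 0}]'

```text
t: 44.93
eef_pos: [0.5685, 0.2744, 0.1619]
ee_rot: [-3.14, 0.001, -1.744]
force: [0.7, 0.5, 1.3]
width: 0.0878
gripper_force: 0.0
```

Run:
```python
from h import *
to(.567,.2735,.0715,-1.745)
```

```text
pose [0.5685 0.2744 0.1619] yaw -1.744 twist 0.001 d_tool [0.0012 0.0013 0.0904] q6 -0.933
```

Request:
move_arm --force 40 --increments '[{"jaw": 1, "dx": 0.001, "dy": 0.001, "dz": 0.04, "twist": 0}, {"jaw": 1, "dx": 0, "dy": 0, "dz": 0.036, "twist": 0}, {"jaw": 1, "dx": 0, "dy": 0, "dz": 0.0135, "twist": 0}, {"jaw": 1, "dx": 0, "dy": 0, "dz": 0, "twist": 0}, {"jaw": -1, "dx": 0, "dy": 0, "dz": 0, "twist": 0}, {"jaw": -1, "dx": 0, "dy": 0, "dz": 0, "twist": 0}, {"jaw": -1, "dx": 0, "dy": 0, "dz": 0, "twist": 0}, {"jaw": -1, "dx": 0, "dy": 0, "dz": 0, "twist": 0}, {"jaw": -1, "dx": 0, "dy": 0, "dz": 0, "twist": 0}, {"jaw": -1, "dx": 0, "dy": 0, "dz": 0, "twist": 0}, {"jaw": -1, "dx": 0, "dy": 0, "dz": 0, "twist": 0}, {"jaw": -1, "dx": 0, "dy": 0, "dz": 0, "twist": 0}]'

```text
t: 45.93
eef_pos: [0.5666, 0.2733, 0.0713]
ee_rot: [-3.141, 0.001, -1.745]
force: [-1.9, -0.2, 6.8]
width: 0.0553
gripper_force: 40.0
```

Request:
move_arm --increments '[{"jaw": -1, "dx": 0, "dy": 0, "dz": -0.02, "twist": 0}, {"jaw": -1, "dx": 0, "dy": 0, "dz": -0.03, "twist": 0}, {"jaw": -1, "dx": 0, "dy": 0, "dz": -0.04, "twist": 0}, {"jaw": -1, "dx": 0, "dy": 0, "dz": -0.04, "twist": 0}, {"jaw": -1, "dx": 0, "dy": 0, "dz": -0.04, "twist": 0}, {"jaw": -1, "dx": 0, "dy": 0, "dz": -0.04, "twist": 0}, {"jaw": -1, "dx": 0, "dy": 0, "dz": -0.04, "twist": -0.12}, {"jaw": -1, "dx": 0, "dy": 0, "dz": -0.04, "twist": -0.12}, {"jaw": -1, "dx": 0, "dy": 0, "dz": 0, "twist": -0.12}, {"jaw": -1, "dx": 0, "dy": 0, "dz": 0, "twist": -0.12}, {"jaw": -1, "dx": 0, "dy": 0, "dz": 0, "twist": -0.12}, {"jaw": -1, "dx": 0, "dy": 0, "dz": 0, "twist": -0.12}]'

```text
t: 46.93
eef_pos: [0.5658, 0.2728, 0.3604]
ee_rot: [3.142, 0.0, -1.02]
force: [-0.1, 0.9, -1.5]
width: 0.0554
gripper_force: 40.0
```

Request:
move_arm --increments '[{"jaw": -1, "dx": 0, "dy": 0, "dz": 0, "twist": -0.12}, {"jaw": -1, "dx": 0, "dy": 0, "dz": 0, "twist": -0.12}, {"jaw": -1, "dx": 0, "dy": 0, "dz": 0, "twist": -0.12}, {"jaw": -1, "dx": 0, "dy": 0, "dz": 0, "twist": -0.12}, {"jaw": -1, "dx": 0, "dy": 0, "dz": 0, "twist": -0.12}, {"jaw": -1, "dx": 0, "dy": 0, "dz": 0, "twist": -0.12}, {"jaw": -1, "dx": 0, "dy": 0, "dz": 0, "twist": -0.12}, {"jaw": -1, "dx": 0, "dy": 0, "dz": 0, "twist": -0.12}, {"jaw": -1, "dx": 0, "dy": 0, "dz": 0, "twist": -0.075}, {"jaw": -1, "dx": 0, "dy": 0, "dz": 0, "twist": 0}, {"jaw": -1, "dx": 0, "dy": 0, "dz": 0, "twist": 0}]'

```text
t: 47.85
eef_pos: [0.566, 0.2728, 0.3601]
ee_rot: [3.141, 0.0, 0.007]
force: [0.1, 0.1, -0.6]
width: 0.0554
gripper_force: 40.0
```

Run:
```python
from h import *
to(.462,-.0735,.36,.011);print(arm.get_state()['width'])
```

```text
pose [0.566  0.2728 0.3601] yaw 0.007 twist -0.004 d_tool [-1.078e-01  3.451e-01  1.000e-04] q6 0.818
0.055424855708398946
```

Request:
move_arm --increments '[{"jaw": -1, "dx": -0.0119, "dy": 0.0383, "dz": 0, "twist": 0}, {"jaw": -1, "dx": -0.0119, "dy": 0.0383, "dz": 0, "twist": 0}, {"jaw": -1, "dx": -0.0119, "dy": 0.0383, "dz": 0, "twist": 0}, {"jaw": -1, "dx": -0.0119, "dy": 0.0383, "dz": 0, "twist": 0}, {"jaw": -1, "dx": -0.0119, "dy": 0.0383, "dz": 0, "twist": 0}, {"jaw": -1, "dx": -0.0119, "dy": 0.0383, "dz": 0, "twist": 0}, {"jaw": -1, "dx": -0.0119, "dy": 0.0383, "dz": 0, "twist": 0}, {"jaw": -1, "dx": -0.0119, "dy": 0.0383, "dz": 0, "twist": 0}, {"jaw": -1, "dx": -0.0119, "dy": 0.0383, "dz": 0, "twist": 0}, {"jaw": -1, "dx": 0, "dy": 0, "dz": 0, "twist": 0}, {"jaw": -1, "dx": 0, "dy": 0, "dz": 0, "twist": 0}]'

```text
t: 48.77
eef_pos: [0.4614, -0.0746, 0.3607]
ee_rot: [-3.141, -0.001, 0.003]
force: [0.2, 0.1, -0.7]
width: 0.0551
gripper_force: 40.0
```

Request:
move_arm --increments '[{"jaw": -1, "dx": 0, "dy": 0, "dz": 0.04, "twist": 0}, {"jaw": -1, "dx": 0, "dy": 0, "dz": 0.04, "twist": 0}, {"jaw": -1, "dx": 0, "dy": 0, "dz": 0.04, "twist": 0}, {"jaw": -1, "dx": 0, "dy": 0, "dz": 0.04, "twist": 0}, {"jaw": -1, "dx": 0, "dy": 0, "dz": 0.025, "twist": 0}, {"jaw": -1, "dx": 0, "dy": 0, "dz": 0, "twist": 0}, {"jaw": -1, "dx": 0, "dy": 0, "dz": 0, "twist": 0}, {"jaw": -1, "dx": 0, "dy": 0, "dz": 0, "twist": 0}]'

```text
t: 49.43
eef_pos: [0.4637, -0.0721, 0.1768]
ee_rot: [3.141, -0.002, 0.01]
force: [0.3, 0.1, 0.3]
width: 0.0553
gripper_force: 40.0
```

Run:
```python
from h import *
to(.462,-.0735,.133,.011);s=arm.get_state();print(s['width'],s['force'])
im=arm.grab_frame("wrist");cv2.imwrite("pics/w10.png",im)
```

```text
pose [ 0.4637 -0.0721  0.1768] yaw 0.01 twist -0.001 d_tool [-0.0017  0.0014  0.0438] q6 1.313
0.05532538873172108 [0.317062   0.1407684  0.26115328]
```

View pics/w10.png

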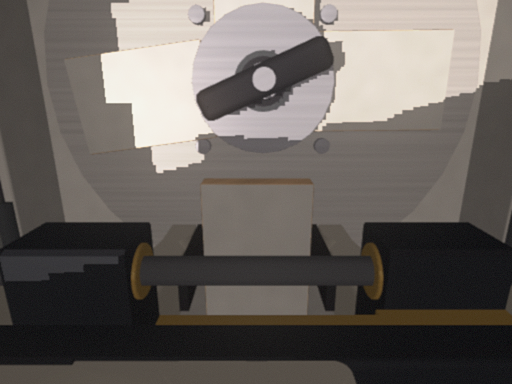

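The current panel (202–313 px) sits about 2.5 mm left of the pin midline at 262. The bay 1 panel on the left is turned by about 7°, so I'll straighten it afterwards.

Request:
move_arm --increments '[{"jaw": -1, "dx": 0, "dy": 0.0025, "dz": 0.03, "twist": 0}, {"jaw": -1, "dx": 0, "dy": 0, "dz": 0.008, "twist": 0}, {"jaw": -1, "dx": 0, "dy": 0, "dz": 0.003, "twist": 0}, {"jaw": -1, "dx": 0, "dy": 0, "dz": 0.001, "twist": 0}, {"jaw": -1, "dx": 0, "dy": 0, "dz": 0, "twist": 0}, {"jaw": -1, "dx": 0, "dy": 0, "dz": 0, "twist": 0}, {"jaw": -1, "dx": 0, "dy": 0, "dz": 0, "twist": 0}, {"jaw": -1, "dx": 0, "dy": 0, "dz": 0, "twist": 0}]'

```text
t: 50.15
eef_pos: [0.4626, -0.0752, 0.1339]
ee_rot: [-3.141, -0.001, 0.009]
force: [0.6, -0.5, -1.3]
width: 0.055
gripper_force: 40.0
```

Request:
move_arm --increments '[{"jaw": -1, "dx": 0, "dy": 0, "dz": 0.0015, "twist": 0}, {"jaw": -1, "dx": 0, "dy": 0, "dz": 0.0005, "twist": 0}, {"jaw": -1, "dx": 0, "dy": 0, "dz": 0, "twist": 0}, {"jaw": -1, "dx": 0, "dy": 0, "dz": 0, "twist": 0}, {"jaw": -1, "dx": 0, "dy": 0, "dz": 0, "twist": 0}]'

```text
t: 50.57
eef_pos: [0.4623, -0.0752, 0.1313]
ee_rot: [-3.142, -0.0, 0.009]
force: [-0.9, 0.0, 1.6]
width: 0.0551
gripper_force: 40.0
```

Request:
move_arm --increments '[{"jaw": -1, "dx": 0.005, "dy": 0, "dz": 0, "twist": 0}, {"jaw": -1, "dx": 0.005, "dy": 0, "dz": 0, "twist": 0}, {"jaw": -1, "dx": 0.005, "dy": 0, "dz": 0, "twist": 0}, {"jaw": -1, "dx": 0.003, "dy": 0, "dz": 0, "twist": 0}, {"jaw": -1, "dx": 0.001, "dy": 0, "dz": 0, "twist": 0}, {"jaw": -1, "dx": 0, "dy": 0, "dz": 0, "twist": 0}, {"jaw": -1, "dx": 0, "dy": 0, "dz": 0, "twist": 0}, {"jaw": -1, "dx": 0, "dy": 0, "dz": 0, "twist": 0}]'

```text
t: 51.23
eef_pos: [0.4805, -0.0754, 0.1313]
ee_rot: [3.141, 0.002, 0.009]
force: [-3.3, -0.6, 6.9]
width: 0.0556
gripper_force: 40.0
```

Request:
move_arm --increments '[{"jaw": -1, "dx": 0.001, "dy": 0, "dz": 0, "twist": 0}, {"jaw": -1, "dx": 0.001, "dy": 0, "dz": 0, "twist": 0}, {"jaw": -1, "dx": 0, "dy": 0, "dz": 0, "twist": 0}, {"jaw": -1, "dx": 0, "dy": 0, "dz": 0, "twist": 0}, {"jaw": -1, "dx": 0, "dy": 0, "dz": 0, "twist": 0}]'

```text
t: 51.65
eef_pos: [0.4823, -0.0754, 0.1313]
ee_rot: [3.141, 0.002, 0.009]
force: [-4.3, -0.8, 7.6]
width: 0.0557
gripper_force: 40.0
```

Request:
move_arm --increments '[{"jaw": -1, "dx": 0.001, "dy": 0, "dz": 0, "twist": 0}, {"jaw": -1, "dx": 0.001, "dy": 0, "dz": 0, "twist": 0}, {"jaw": -1, "dx": 0, "dy": 0, "dz": 0, "twist": 0}, {"jaw": -1, "dx": 0, "dy": 0, "dz": 0, "twist": 0}, {"jaw": -1, "dx": 0, "dy": 0, "dz": 0, "twist": 0}]'

```text
t: 52.07
eef_pos: [0.4843, -0.0755, 0.1313]
ee_rot: [3.141, 0.002, 0.009]
force: [-4.9, -0.8, 7.3]
width: 0.0551
gripper_force: 40.0
```

Request:
move_arm --increments '[{"jaw": -1, "dx": 0.001, "dy": 0, "dz": 0, "twist": 0}, {"jaw": -1, "dx": 0.001, "dy": 0, "dz": 0, "twist": 0}, {"jaw": -1, "dx": 0, "dy": 0, "dz": 0, "twist": 0}, {"jaw": -1, "dx": 0, "dy": 0, "dz": 0, "twist": 0}, {"jaw": -1, "dx": 0, "dy": 0, "dz": 0, "twist": 0}]'

```text
t: 52.48
eef_pos: [0.4852, -0.0755, 0.1313]
ee_rot: [3.141, 0.004, 0.009]
force: [-9.3, 1.8, 12.8]
width: 0.0552
gripper_force: 40.0
```

Request:
move_arm --increments '[{"jaw": -1, "dx": 0.0015, "dy": 0, "dz": 0, "twist": 0}, {"jaw": -1, "dx": 0, "dy": 0, "dz": 0, "twist": 0}, {"jaw": -1, "dx": 0, "dy": 0, "dz": 0, "twist": 0}, {"jaw": -1, "dx": 0, "dy": 0, "dz": 0, "twist": 0}]'

```text
t: 52.82
eef_pos: [0.4854, -0.0755, 0.1313]
ee_rot: [3.141, 0.007, 0.009]
force: [-14.4, 3.2, 18.8]
width: 0.0555
gripper_force: 40.0
```

Request:
move_arm --increments '[{"jaw": 1, "dx": 0, "dy": 0, "dz": 0, "twist": 0}, {"jaw": 1, "dx": 0, "dy": 0, "dz": 0, "twist": 0}, {"jaw": 1, "dx": 0, "dy": 0, "dz": 0, "twist": 0}, {"jaw": 1, "dx": 0, "dy": 0, "dz": 0, "twist": 0}, {"jaw": 1, "dx": 0, "dy": 0, "dz": -0.015, "twist": 0}, {"jaw": 1, "dx": -0.03, "dy": 0, "dz": -0.03, "twist": 0}, {"jaw": 1, "dx": -0.03, "dy": 0, "dz": -0.03, "twist": 0}, {"jaw": 1, "dx": -0.02, "dy": 0, "dz": -0.03, "twist": 0}, {"jaw": 1, "dx": 0, "dy": 0, "dz": -0.04, "twist": 0}, {"jaw": 1, "dx": 0, "dy": 0, "dz": -0.04, "twist": 0}, {"jaw": 1, "dx": 0, "dy": 0, "dz": 0, "twist": 0}, {"jaw": 1, "dx": 0, "dy": 0, "dz": 0, "twist": 0}]'

```text
t: 53.82
eef_pos: [0.4109, -0.0755, 0.3177]
ee_rot: [-3.14, -0.006, 0.009]
force: [0.5, 0.3, -0.4]
width: 0.0877
gripper_force: 0.0
```

Run:
```python
from h import *
to(.5445,-.012,.2,-1.56);s=arm.get_state();print(s['width'],s['force'])
im=arm.grab_frame("wrist");cv2.imwrite("pics/w11.png",im)
```

```text
pose [ 0.4109 -0.0755  0.3177] yaw 0.009 twist 1.569 d_tool [-0.062  -0.1343  0.1177] q6 1.285
0.08768929106261393 [ 0.51900996  0.28500396 -0.40527196]
```

View pics/w11.png

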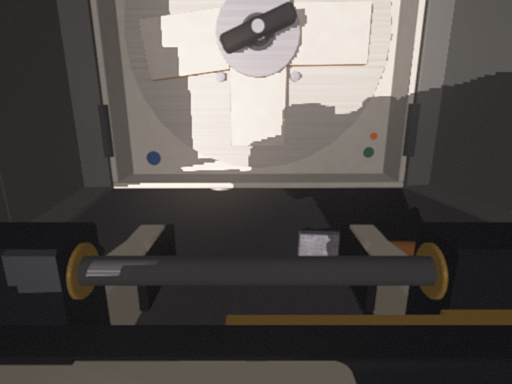

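Bay 2's panel lies square (230–286, down to row 146), and so does bay 3's. Bay 1's panel is turned; its outer corners are at (141,22) and (152,78).

Run:
```python
from h import *
c=arm.camera_info("wrist");f=w2p(c,.072)
def P(*a): print([tuple(x.round(4)) for x in f(a)])
P((141,22),(152,78),(230,68))   # bay1 outer corners, inner pt of lower edge
P((230,146),(285,146))          # bay2 outer
P((371,5),(368,65))             # bay3 outer
```

```text
[(np.float64(0.5537), np.float64(0.0351)), (np.float64(0.5034), np.float64(0.0287)), (np.float64(0.5134), np.float64(-0.0489))]
[(np.float64(0.4365), np.float64(-0.0479)), (np.float64(0.437), np.float64(-0.1056))]
[(np.float64(0.57), np.float64(-0.1818)), (np.float64(0.5173), np.float64(-0.1844))]
```

Request:
move_arm --increments '[{"jaw": 1, "dx": 0, "dy": 0, "dz": 0, "twist": 0.121}, {"jaw": 1, "dx": 0, "dy": 0, "dz": 0, "twist": 0.121}, {"jaw": 1, "dx": 0, "dy": 0, "dz": 0, "twist": 0.121}, {"jaw": 1, "dx": 0, "dy": 0, "dz": 0, "twist": 0.121}, {"jaw": 1, "dx": 0, "dy": 0, "dz": 0, "twist": 0.121}, {"jaw": 1, "dx": 0, "dy": 0, "dz": 0, "twist": 0.121}, {"jaw": 1, "dx": 0, "dy": 0, "dz": 0, "twist": 0.121}, {"jaw": 1, "dx": 0, "dy": 0, "dz": 0, "twist": 0.121}, {"jaw": 1, "dx": 0, "dy": 0, "dz": 0, "twist": 0.121}, {"jaw": 1, "dx": 0, "dy": 0, "dz": 0, "twist": 0.121}, {"jaw": 1, "dx": 0, "dy": 0, "dz": 0, "twist": 0.121}, {"jaw": 1, "dx": 0, "dy": 0, "dz": 0, "twist": 0.121}]'

```text
t: 54.87
eef_pos: [0.4093, -0.0758, 0.3134]
ee_rot: [3.138, -0.0, -1.449]
force: [-0.4, -0.0, 0.3]
width: 0.0879
gripper_force: 0.0
```

Request:
move_arm --increments '[{"jaw": 1, "dx": -0.0117, "dy": -0.0333, "dz": 0, "twist": 0}, {"jaw": 1, "dx": -0.0117, "dy": -0.0333, "dz": 0, "twist": 0}, {"jaw": 1, "dx": -0.0117, "dy": -0.0333, "dz": 0, "twist": 0}, {"jaw": 1, "dx": -0.0117, "dy": -0.0333, "dz": 0, "twist": 0}, {"jaw": 1, "dx": 0, "dy": 0, "dz": 0.04, "twist": 0}, {"jaw": 1, "dx": 0, "dy": 0, "dz": 0.04, "twist": 0}, {"jaw": 1, "dx": 0, "dy": 0, "dz": 0.04, "twist": 0}, {"jaw": 1, "dx": 0, "dy": 0, "dz": 0, "twist": 0}, {"jaw": 1, "dx": 0, "dy": 0, "dz": 0, "twist": 0}, {"jaw": 1, "dx": 0, "dy": 0, "dz": 0, "twist": 0}]'

```text
t: 55.7
eef_pos: [0.5369, -0.0123, 0.1963]
ee_rot: [-3.141, -0.001, -1.442]
force: [0.4, 0.3, 0.8]
width: 0.0875
gripper_force: 0.0
```

Run:
```python
from h import *
to(.537,-.0125,.135,-1.445)
```

```text
pose [ 0.5369 -0.0123  0.1963] yaw -1.442 twist 0.003 d_tool [ 0.0002 -0.0001  0.0613] q6 -0.215
```

Request:
move_arm --force 30 --increments '[{"jaw": 1, "dx": 0, "dy": 0, "dz": 0.03, "twist": 0}, {"jaw": 1, "dx": 0, "dy": 0, "dz": 0.02, "twist": 0}, {"jaw": 1, "dx": 0, "dy": 0, "dz": 0.011, "twist": 0}, {"jaw": 1, "dx": 0, "dy": 0, "dz": 0, "twist": 0}, {"jaw": 1, "dx": 0, "dy": 0, "dz": 0, "twist": 0}, {"jaw": -1, "dx": 0, "dy": 0, "dz": 0, "twist": 0}, {"jaw": -1, "dx": 0, "dy": 0, "dz": 0, "twist": 0}, {"jaw": -1, "dx": 0, "dy": 0, "dz": 0, "twist": 0}, {"jaw": -1, "dx": 0, "dy": 0, "dz": 0, "twist": 0}, {"jaw": -1, "dx": 0, "dy": 0, "dz": 0, "twist": 0}, {"jaw": -1, "dx": 0, "dy": 0, "dz": 0, "twist": 0}, {"jaw": -1, "dx": 0, "dy": 0, "dz": 0, "twist": 0}]'

```text
t: 56.7
eef_pos: [0.5371, -0.0119, 0.1348]
ee_rot: [-3.139, 0.0, -1.442]
force: [3.2, 0.3, 1.5]
width: 0.0546
gripper_force: 30.0
```

Request:
move_arm --increments '[{"jaw": -1, "dx": -0.005, "dy": 0, "dz": 0, "twist": 0}, {"jaw": -1, "dx": -0.005, "dy": 0, "dz": 0, "twist": 0}, {"jaw": -1, "dx": -0.005, "dy": 0, "dz": 0, "twist": 0}, {"jaw": -1, "dx": 0, "dy": 0, "dz": 0, "twist": 0.06}, {"jaw": -1, "dx": 0, "dy": 0, "dz": 0, "twist": 0.058}, {"jaw": -1, "dx": 0, "dy": 0, "dz": 0, "twist": 0}, {"jaw": -1, "dx": 0, "dy": 0, "dz": 0, "twist": 0}]'

```text
t: 57.28
eef_pos: [0.534, 0.0028, 0.1346]
ee_rot: [-3.142, 0.0, -1.561]
force: [-0.6, 1.0, 6.3]
width: 0.055
gripper_force: 29.9
```

Run:
```python
from h import *
to(.5447,-.009,.1345,-1.56);s=arm.get_state();print(s['width'],s['force'])
im=arm.grab_frame("wrist");cv2.imwrite("pics/w12.png",im)
```

```text
pose [0.534  0.0028 0.1346] yaw -1.561 twist -0.001 d_tool [ 0.012  -0.0106  0.0001] q6 -0.363
0.05499441433454579 [-0.60356855  1.00070727  6.28847636]
```

View pics/w12.png

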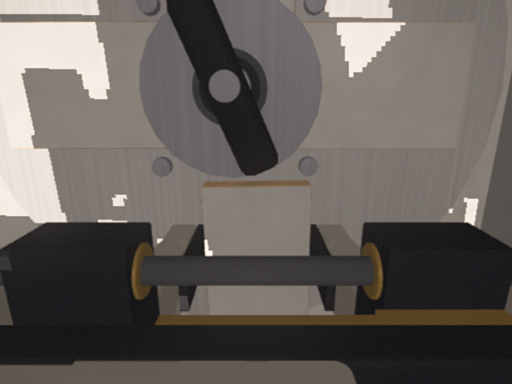

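Pin midline is at 235 px and the panel's middle at 257, so it needs about 11 mm along tool −y before I push it in.

Request:
move_arm --increments '[{"jaw": -1, "dx": -0.003, "dy": 0, "dz": -0.0005, "twist": 0}, {"jaw": -1, "dx": 0, "dy": -0.004, "dz": 0, "twist": 0}, {"jaw": -1, "dx": 0, "dy": -0.004, "dz": 0, "twist": 0}, {"jaw": -1, "dx": 0, "dy": -0.003, "dz": 0, "twist": 0}, {"jaw": -1, "dx": 0, "dy": 0, "dz": 0, "twist": 0}, {"jaw": -1, "dx": 0.004, "dy": 0, "dz": 0, "twist": 0}, {"jaw": -1, "dx": 0.004, "dy": 0, "dz": 0, "twist": 0}, {"jaw": -1, "dx": 0.004, "dy": 0, "dz": 0, "twist": 0}, {"jaw": -1, "dx": 0.001, "dy": 0, "dz": 0, "twist": 0}, {"jaw": -1, "dx": 0, "dy": 0, "dz": 0, "twist": 0}, {"jaw": -1, "dx": 0, "dy": 0, "dz": 0, "twist": 0}]'

```text
t: 58.25
eef_pos: [0.5453, -0.0076, 0.1347]
ee_rot: [-3.141, -0.0, -1.561]
force: [1.3, 0.4, 2.8]
width: 0.0551
gripper_force: 30.0
```

Request:
move_arm --increments '[{"jaw": -1, "dx": 0.001, "dy": 0, "dz": 0, "twist": 0}, {"jaw": -1, "dx": 0.001, "dy": 0, "dz": 0, "twist": 0}, {"jaw": -1, "dx": 0, "dy": 0, "dz": 0, "twist": 0}, {"jaw": -1, "dx": 0, "dy": 0, "dz": 0, "twist": 0}, {"jaw": -1, "dx": 0, "dy": 0, "dz": 0, "twist": 0}]'

```text
t: 58.67
eef_pos: [0.5453, -0.0093, 0.1347]
ee_rot: [-3.141, 0.0, -1.561]
force: [0.6, 1.6, 3.2]
width: 0.0548
gripper_force: 30.0
```

Request:
move_arm --increments '[{"jaw": -1, "dx": 0.001, "dy": 0, "dz": 0, "twist": 0}, {"jaw": -1, "dx": 0.001, "dy": 0, "dz": 0, "twist": 0}, {"jaw": -1, "dx": 0, "dy": 0, "dz": 0, "twist": 0}, {"jaw": -1, "dx": 0, "dy": 0, "dz": 0, "twist": 0}, {"jaw": -1, "dx": 0, "dy": 0, "dz": 0, "twist": 0}]'

```text
t: 59.08
eef_pos: [0.5452, -0.0114, 0.1347]
ee_rot: [-3.142, -0.0, -1.561]
force: [0.9, 0.8, 3.1]
width: 0.0549
gripper_force: 30.0
```

Request:
move_arm --increments '[{"jaw": -1, "dx": 0.001, "dy": 0, "dz": 0, "twist": 0}, {"jaw": -1, "dx": 0.001, "dy": 0, "dz": 0, "twist": 0}, {"jaw": -1, "dx": 0, "dy": 0, "dz": 0, "twist": 0}, {"jaw": -1, "dx": 0, "dy": 0, "dz": 0, "twist": 0}, {"jaw": -1, "dx": 0, "dy": 0, "dz": 0, "twist": 0}]'

```text
t: 59.5
eef_pos: [0.5452, -0.0134, 0.1347]
ee_rot: [3.142, -0.0, -1.561]
force: [0.5, 1.8, 2.3]
width: 0.0551
gripper_force: 30.0
```

Request:
move_arm --increments '[{"jaw": -1, "dx": 0.001, "dy": 0, "dz": 0, "twist": 0}, {"jaw": -1, "dx": 0.001, "dy": 0, "dz": 0, "twist": 0}, {"jaw": -1, "dx": 0, "dy": 0, "dz": 0, "twist": 0}, {"jaw": -1, "dx": 0, "dy": 0, "dz": 0, "twist": 0}, {"jaw": -1, "dx": 0, "dy": 0, "dz": 0, "twist": 0}]'

```text
t: 59.92
eef_pos: [0.5453, -0.0152, 0.1347]
ee_rot: [-3.141, 0.0, -1.561]
force: [-0.9, 5.1, 4.5]
width: 0.0556
gripper_force: 29.9
```

Request:
move_arm --increments '[{"jaw": -1, "dx": 0.001, "dy": 0, "dz": 0, "twist": 0}, {"jaw": -1, "dx": 0.001, "dy": 0, "dz": 0, "twist": 0}, {"jaw": -1, "dx": 0, "dy": 0, "dz": 0, "twist": 0}, {"jaw": -1, "dx": 0, "dy": 0, "dz": 0, "twist": 0}, {"jaw": -1, "dx": 0, "dy": 0, "dz": 0, "twist": 0}]'

```text
t: 60.33
eef_pos: [0.5454, -0.0157, 0.1347]
ee_rot: [-3.141, 0.002, -1.562]
force: [-2.1, 14.6, 5.9]
width: 0.055
gripper_force: 29.9
```

Request:
move_arm --increments '[{"jaw": 1, "dx": 0, "dy": 0, "dz": 0, "twist": 0}, {"jaw": 1, "dx": 0, "dy": 0, "dz": 0, "twist": 0}, {"jaw": 1, "dx": 0, "dy": 0, "dz": 0, "twist": 0}, {"jaw": 1, "dx": 0, "dy": 0, "dz": 0, "twist": 0}, {"jaw": 1, "dx": 0, "dy": 0, "dz": -0.015, "twist": 0}, {"jaw": 1, "dx": 0, "dy": 0.03, "dz": -0.025, "twist": 0}, {"jaw": 1, "dx": 0.02, "dy": 0.03, "dz": -0.02, "twist": 0}, {"jaw": 1, "dx": 0.02, "dy": 0.03, "dz": -0.02, "twist": 0}, {"jaw": 1, "dx": 0.02, "dy": 0.03, "dz": -0.02, "twist": 0}, {"jaw": 1, "dx": 0, "dy": 0.02, "dz": -0.035, "twist": 0}, {"jaw": 1, "dx": 0, "dy": 0, "dz": -0.03, "twist": 0}, {"jaw": 1, "dx": 0, "dy": 0, "dz": 0, "twist": 0}]'

```text
t: 61.33
eef_pos: [0.4069, -0.0796, 0.3057]
ee_rot: [-3.132, 0.0, -1.561]
force: [1.3, 0.2, 1.4]
width: 0.0876
gripper_force: 0.0
```

Request:
move_arm --increments '[{"jaw": 1, "dx": 0, "dy": 0, "dz": 0, "twist": 0.125}, {"jaw": 1, "dx": 0, "dy": 0, "dz": 0, "twist": 0.125}, {"jaw": 1, "dx": 0, "dy": 0, "dz": 0, "twist": 0.125}, {"jaw": 1, "dx": 0, "dy": 0, "dz": 0, "twist": 0.125}, {"jaw": 1, "dx": 0, "dy": 0, "dz": 0, "twist": 0.125}, {"jaw": 1, "dx": 0, "dy": 0, "dz": 0, "twist": 0.125}, {"jaw": 1, "dx": 0, "dy": 0, "dz": 0, "twist": 0.125}, {"jaw": 1, "dx": 0, "dy": 0, "dz": 0, "twist": 0.125}, {"jaw": 1, "dx": 0, "dy": 0, "dz": 0, "twist": 0.125}, {"jaw": 1, "dx": 0, "dy": 0, "dz": 0, "twist": 0}, {"jaw": 1, "dx": 0, "dy": 0, "dz": 0, "twist": 0}]'

```text
t: 62.25
eef_pos: [0.4057, -0.079, 0.2994]
ee_rot: [-3.142, -0.001, -2.682]
force: [0.2, -0.3, 0.1]
width: 0.0877
gripper_force: 0.0
```

Run:
```python
from h import *
to(.545,-.073,.2,-2.69)
to(.545,-.073,.2,-4.28)
c=arm.camera_info("wrist");im=arm.grab_frame("top")
c=arm.camera_info("top");u=p2w(c,(.545,-.073,.08)).astype(int);print(u)
im=im[u[1]-48:u[1]+48,u[0]-64:u[0]+64];cv2.imwrite("pics/w13.png",cv2.resize(im,(800,600),interpolation=cv2.INTER_CUBIC))
```

```text
pose [ 0.4057 -0.079   0.2994] yaw -2.682 twist 0.008 d_tool [-0.128  -0.0554  0.0994] q6 -1.402
pose [ 0.4057 -0.079   0.2994] yaw -2.682 twist 1.598 d_tool [-0.053   0.129   0.0994] q6 -1.402
[289 191]
```

View pics/w13.png

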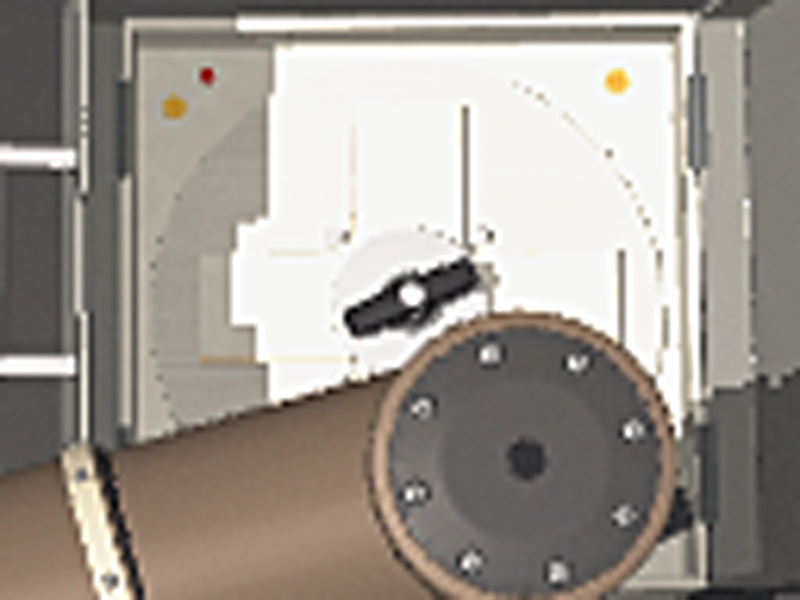

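Bay 1's panel is now straight (edges at rows 255 and 358), and all four look home. The bar lies at about −1.15 rad, as I left it. Now I'll tighten.

Request:
move_arm --increments '[{"jaw": 1, "dx": 0, "dy": 0, "dz": 0, "twist": -0.125}, {"jaw": 1, "dx": 0, "dy": 0, "dz": 0, "twist": -0.125}, {"jaw": 1, "dx": 0, "dy": 0, "dz": 0, "twist": -0.125}, {"jaw": 1, "dx": 0, "dy": 0, "dz": 0, "twist": -0.125}, {"jaw": 1, "dx": 0, "dy": 0, "dz": 0, "twist": -0.125}, {"jaw": 1, "dx": 0, "dy": 0, "dz": 0, "twist": -0.125}, {"jaw": 1, "dx": 0, "dy": 0, "dz": 0, "twist": -0.125}, {"jaw": 1, "dx": 0, "dy": 0, "dz": 0, "twist": -0.125}, {"jaw": 1, "dx": 0, "dy": 0, "dz": 0, "twist": -0.125}, {"jaw": 1, "dx": 0, "dy": 0, "dz": 0, "twist": -0.125}, {"jaw": 1, "dx": 0, "dy": 0, "dz": 0, "twist": -0.125}, {"jaw": 1, "dx": 0, "dy": 0, "dz": 0, "twist": -0.125}]'

```text
t: 63.3
eef_pos: [0.4058, -0.0788, 0.2996]
ee_rot: [3.141, -0.0, -1.176]
force: [0.5, 0.2, 0.3]
width: 0.0878
gripper_force: 0.0
```

Request:
move_arm --increments '[{"jaw": 1, "dx": 0, "dy": 0, "dz": 0, "twist": -0.032}, {"jaw": 1, "dx": 0.013, "dy": -0.0324, "dz": 0, "twist": 0}, {"jaw": 1, "dx": 0.013, "dy": -0.0324, "dz": 0, "twist": 0}, {"jaw": 1, "dx": 0.013, "dy": -0.0324, "dz": 0, "twist": 0}, {"jaw": 1, "dx": 0.013, "dy": -0.0324, "dz": 0, "twist": 0}, {"jaw": 1, "dx": 0, "dy": 0, "dz": 0.03, "twist": 0}, {"jaw": 1, "dx": 0, "dy": 0, "dz": 0.03, "twist": 0}, {"jaw": 1, "dx": 0, "dy": 0, "dz": 0.03, "twist": 0}, {"jaw": 1, "dx": 0, "dy": 0, "dz": 0, "twist": 0}, {"jaw": 1, "dx": 0, "dy": 0, "dz": 0, "twist": 0}, {"jaw": 1, "dx": 0, "dy": 0, "dz": 0, "twist": 0}]'

```text
t: 64.22
eef_pos: [0.5463, -0.0739, 0.2113]
ee_rot: [-3.14, -0.001, -1.152]
force: [0.6, 0.6, 0.2]
width: 0.0876
gripper_force: 0.0
```

Run:
```python
from h import *
to(.5461,-.0745,.1525,-1.15)
```

```text
pose [ 0.5463 -0.0739  0.2113] yaw -1.152 twist -0.002 d_tool [0.0005 0.0005 0.0588] q6 0.197
```

Request:
move_arm --force 40 --increments '[{"jaw": 1, "dx": 0, "dy": 0, "dz": 0.03, "twist": 0}, {"jaw": 0.4, "dx": 0, "dy": 0, "dz": 0.02, "twist": 0}, {"jaw": 0.2, "dx": 0, "dy": 0, "dz": 0.0085, "twist": 0}, {"jaw": 0, "dx": 0, "dy": 0, "dz": 0, "twist": 0}, {"jaw": -0.3, "dx": 0, "dy": 0, "dz": 0, "twist": 0}, {"jaw": -0.4, "dx": 0, "dy": 0, "dz": 0, "twist": 0}, {"jaw": -1, "dx": 0, "dy": 0, "dz": 0, "twist": 0}, {"jaw": -1, "dx": 0, "dy": 0, "dz": 0, "twist": 0}, {"jaw": -1, "dx": 0, "dy": 0, "dz": 0, "twist": 0}, {"jaw": -1, "dx": 0, "dy": 0, "dz": 0, "twist": 0}, {"jaw": -1, "dx": 0, "dy": 0, "dz": 0, "twist": 0}, {"jaw": -1, "dx": 0, "dy": 0, "dz": 0, "twist": 0}]'

```text
t: 65.22
eef_pos: [0.5454, -0.0738, 0.1512]
ee_rot: [-3.142, -0.0, -1.154]
force: [-0.5, 0.3, 0.3]
width: 0.0197
gripper_force: 0.0
```

Request:
move_arm --increments '[{"jaw": -1, "dx": 0, "dy": 0, "dz": 0, "twist": 0}, {"jaw": -1, "dx": 0, "dy": 0, "dz": 0, "twist": 0}, {"jaw": -1, "dx": 0, "dy": 0, "dz": 0, "twist": 0}, {"jaw": -1, "dx": 0, "dy": 0, "dz": 0, "twist": 0}]'

```text
t: 65.55
eef_pos: [0.5458, -0.0736, 0.1512]
ee_rot: [-3.141, -0.0, -1.154]
force: [3.0, 0.7, -1.2]
width: 0.0156
gripper_force: 40.0
```

Run:
```python
from h import *
to(.5461,-.0745,.1525,-1.15);s=arm.get_state();print(s['width'],s['gripper_force'],s['force'],s['moment'])
```

```text
pose [ 0.5458 -0.0736  0.1512] yaw -1.154 twist -0.004 d_tool [ 0.0009  0.     -0.0013] q6 0.196
0.015600745973339826 39.997249245643616 [ 3.01447449  0.6520814  -1.15167697] [ 0.45420369 -0.69457718  0.14159253]
```

Request:
move_arm --increments '[{"jaw": -1, "dx": 0, "dy": 0, "dz": 0.0001, "twist": -0.06}, {"jaw": -1, "dx": 0, "dy": 0, "dz": 0.00023, "twist": -0.12}, {"jaw": -1, "dx": 0, "dy": 0, "dz": 0.00023, "twist": -0.12}, {"jaw": -1, "dx": 0, "dy": 0, "dz": 0.00023, "twist": -0.12}, {"jaw": -1, "dx": 0, "dy": 0, "dz": 0.00023, "twist": -0.12}, {"jaw": -1, "dx": 0, "dy": 0, "dz": 0.00023, "twist": -0.12}, {"jaw": -1, "dx": 0, "dy": 0, "dz": 0.00023, "twist": -0.12}, {"jaw": -1, "dx": 0, "dy": 0, "dz": 0.00023, "twist": -0.12}, {"jaw": -1, "dx": 0, "dy": 0, "dz": 0.00023, "twist": -0.12}, {"jaw": -1, "dx": 0, "dy": 0, "dz": 0.00023, "twist": -0.12}, {"jaw": -1, "dx": 0, "dy": 0, "dz": 0, "twist": 0}, {"jaw": -1, "dx": 0, "dy": 0, "dz": 0, "twist": 0}]'

```text
t: 66.55
eef_pos: [0.5452, -0.0744, 0.149]
ee_rot: [3.141, 0.001, -0.017]
force: [0.9, -5.9, 1.1]
width: 0.0159
gripper_force: 40.0
```

Run:
```python
from h import *
to(.5461,-.0745,.1525,-1.15);s=arm.get_state();print(s['width'],s['gripper_force'],s['force'],s['moment'])
```

```text
pose [ 0.5452 -0.0744  0.149 ] yaw -0.017 twist 1.133 d_tool [ 0.0004 -0.0008 -0.0035] q6 1.332
0.01587768669063641 40.00420689582825 [ 0.94677357 -5.93752752  1.07852055] [-2.20820795 -0.41254514  0.15655071]
```

Request:
move_arm --increments '[{"jaw": -1, "dx": 0, "dy": 0, "dz": 0.0001, "twist": -0.06}, {"jaw": -1, "dx": 0, "dy": 0, "dz": 0.0001, "twist": -0.06}, {"jaw": -1, "dx": 0, "dy": 0, "dz": 0.0001, "twist": -0.06}, {"jaw": -1, "dx": 0, "dy": 0, "dz": 0, "twist": 0}, {"jaw": -1, "dx": 0, "dy": 0, "dz": 0, "twist": 0}]'

```text
t: 66.97
eef_pos: [0.5452, -0.0746, 0.1487]
ee_rot: [3.141, 0.001, 0.162]
force: [1.1, -7.1, -0.5]
width: 0.0157
gripper_force: 40.0
```

Run:
```python
from h import *
to(.5461,-.0745,.1525,-1.15);s=arm.get_state();print(s['width'],s['gripper_force'],s['force'],s['moment'])
```

```text
pose [ 0.5452 -0.0746  0.1487] yaw 0.162 twist 1.312 d_tool [ 0.0003 -0.0008 -0.0038] q6 1.511
0.015660064319006968 40.00408887863159 [ 1.14003709 -7.08770652 -0.52206673] [-2.63797551 -0.59275402  0.137992  ]
```

Request:
move_arm --increments '[{"jaw": -1, "dx": 0, "dy": 0, "dz": 0.0001, "twist": -0.06}, {"jaw": -1, "dx": 0, "dy": 0, "dz": 0.0001, "twist": -0.06}, {"jaw": -1, "dx": 0, "dy": 0, "dz": 0, "twist": 0}, {"jaw": -1, "dx": 0, "dy": 0, "dz": 0, "twist": 0}]'

```text
t: 67.3
eef_pos: [0.5453, -0.0747, 0.1485]
ee_rot: [3.141, 0.001, 0.282]
force: [1.1, -7.4, -1.0]
width: 0.0156
gripper_force: 40.0
```

Run:
```python
from h import *
to(.5461,-.0745,.1525,-1.15);s=arm.get_state();print(s['width'],s['gripper_force'],s['force'],s['moment'])
```

```text
pose [ 0.5453 -0.0747  0.1485] yaw 0.282 twist 1.432 d_tool [ 0.0002 -0.0008 -0.004 ] q6 1.631
0.015590327659940536 40.00363647937775 [ 1.11163913 -7.38257957 -1.0304431 ] [-2.97733392 -0.72985876  0.13468435]
```

Request:
move_arm --increments '[{"jaw": -1, "dx": 0, "dy": 0, "dz": 0.0001, "twist": -0.06}, {"jaw": -1, "dx": 0, "dy": 0, "dz": 0.0001, "twist": -0.06}, {"jaw": -1, "dx": 0, "dy": 0, "dz": 0, "twist": 0}, {"jaw": -1, "dx": 0, "dy": 0, "dz": 0, "twist": 0}]'

```text
t: 67.63
eef_pos: [0.5453, -0.0748, 0.1482]
ee_rot: [3.14, 0.001, 0.402]
force: [2.3, -7.2, -1.4]
width: 0.0161
gripper_force: 40.0
```

Run:
```python
from h import *
to(.5461,-.0745,.1525,-1.15);s=arm.get_state();print(s['width'],s['gripper_force'],s['force'],s['moment'])
```

```text
pose [ 0.5453 -0.0748  0.1482] yaw 0.402 twist 1.552 d_tool [ 0.     -0.0008 -0.0043] q6 1.751
0.016123873830220955 40.00330924987793 [ 2.28937146 -7.17327523 -1.41622347] [-3.16860944 -0.90915747  0.11361603]
```

Request:
move_arm --increments '[{"jaw": -1, "dx": 0, "dy": 0, "dz": 0.0001, "twist": -0.06}, {"jaw": -1, "dx": 0, "dy": 0, "dz": 0.0001, "twist": -0.06}, {"jaw": -1, "dx": 0, "dy": 0, "dz": 0, "twist": 0}, {"jaw": -1, "dx": 0, "dy": 0, "dz": 0, "twist": 0}]'

```text
t: 67.97
eef_pos: [0.5454, -0.0749, 0.148]
ee_rot: [3.14, 0.001, 0.522]
force: [3.0, -9.4, -2.1]
width: 0.0155
gripper_force: 40.0
```

Run:
```python
from h import *
s=arm.get_state();print(s['width'],s['gripper_force'],s['force'],s['moment'],s['ee_rot'])
```

```text
0.01545302628387762 40.0029855966568 [ 2.98638528 -9.38203471 -2.0993352 ] [-3.54714188 -1.04307718  0.15356761] [3.14049309e+00 1.14493919e-03 5.21734822e-01]
```

Request:
move_arm --increments '[{"jaw": -1, "dx": 0, "dy": 0, "dz": 0.0001, "twist": -0.06}, {"jaw": -1, "dx": 0, "dy": 0, "dz": 0.0001, "twist": -0.06}, {"jaw": -1, "dx": 0, "dy": 0, "dz": 0, "twist": 0}, {"jaw": -1, "dx": 0, "dy": 0, "dz": 0, "twist": 0}]'

```text
t: 68.3
eef_pos: [0.5454, -0.075, 0.148]
ee_rot: [3.14, 0.001, 0.642]
force: [2.7, -9.8, -1.4]
width: 0.0158
gripper_force: 40.0
```

Run:
```python
from h import *
s=arm.get_state();print(s['width'],s['gripper_force'],s['force'],s['moment'],s['ee_rot'],s['eef_pos'])
arm.grab_frame("scene")
for n in("clamp","nut_grip"):
    for d in arm.pinpoint("scene",n)[:2]: print(n,np.round(d["position"],4),round(d["score"],2))
```

```text
0.015776419570962603 39.99657869338989 [ 2.67942054 -9.82175859 -1.43303771] [-3.68359585 -1.04582914  0.05556468] [3.14046721e+00 1.17349405e-03 6.41669530e-01] [ 0.54543103 -0.07498053  0.14796156]
clamp [ 0.5462 -0.0748  0.0746] 0.78
nut_grip [ 0.5469 -0.1407  0.0632] 0.6
nut_grip [ 0.5507 -0.0758  0.0958] 0.56
```

Request:
move_arm --increments '[{"jaw": -1, "dx": 0, "dy": 0, "dz": 0.0001, "twist": -0.06}, {"jaw": -1, "dx": 0, "dy": 0, "dz": 0.0001, "twist": -0.06}, {"jaw": -1, "dx": 0, "dy": 0, "dz": 0, "twist": 0}, {"jaw": -1, "dx": 0, "dy": 0, "dz": 0, "twist": 0}]'

```text
t: 68.78
eef_pos: [0.5455, -0.0751, 0.1479]
ee_rot: [3.14, 0.001, 0.762]
force: [2.3, -9.8, 0.3]
width: 0.0157
gripper_force: 40.0
```

Run:
```python
from h import *
s=arm.get_state();print(s['width'],s['gripper_force'],s['force'],s['moment'],s['ee_rot'])
```

```text
0.015724999440237735 39.99772846698761 [ 2.34946926 -9.8293232   0.34378956] [-3.79759407 -0.9544552   0.00515321] [3.14036434e+00 1.20900446e-03 7.61623964e-01]
```

Request:
move_arm --increments '[{"jaw": -1, "dx": 0, "dy": 0, "dz": 0.0001, "twist": -0.06}, {"jaw": -1, "dx": 0, "dy": 0, "dz": 0.0001, "twist": -0.06}, {"jaw": -1, "dx": 0, "dy": 0, "dz": 0, "twist": 0}, {"jaw": -1, "dx": 0, "dy": 0, "dz": 0, "twist": 0}]'

```text
t: 69.12
eef_pos: [0.5456, -0.0752, 0.1479]
ee_rot: [3.14, 0.001, 0.881]
force: [2.5, -10.0, 1.6]
width: 0.0154
gripper_force: 40.0
```

Run:
```python
from h import *
s=arm.get_state();print(s['width'],s['gripper_force'],s['force'],s['moment'],s['ee_rot'])
im=arm.grab_frame("scene")
c=arm.camera_info("scene");u=p2w(c,(.545,-.073,.08)).astype(int)
k=im[u[1]-36:u[1]+36,u[0]-48:u[0]+48]
cv2.imwrite("pics/w14.png",cv2.resize(k,(800,600),interpolation=cv2.INTER_CUBIC))
```

```text
0.015358641481583375 40.00754714012146 [  2.51093713 -10.04510223   1.58666743] [-3.96481689 -0.91627773 -0.12229158] [3.14029892e+00 1.25117790e-03 8.81486685e-01]
```

Request:
move_arm --increments '[{"jaw": -1, "dx": 0, "dy": 0, "dz": 0, "twist": -0.06}, {"jaw": -1, "dx": 0, "dy": 0, "dz": 0, "twist": -0.06}, {"jaw": -1, "dx": 0, "dy": 0, "dz": 0, "twist": 0}, {"jaw": -1, "dx": 0, "dy": 0, "dz": 0, "twist": 0}]'

```text
t: 69.5
eef_pos: [0.5457, -0.0752, 0.1479]
ee_rot: [3.14, 0.001, 1.001]
force: [2.3, -10.9, 0.8]
width: 0.0156
gripper_force: 40.0
```

Run:
```python
from h import *
s=arm.get_state();print(s['width'],s['gripper_force'],s['force'],s['moment'],s['ee_rot'],s['eef_pos'])
```

```text
0.015614425347971474 40.02597749233246 [  2.29522026 -10.89055429   0.78077435] [-4.16770406 -1.21530658 -0.20413152] [3.14029060e+00 1.28563578e-03 1.00124826e+00] [ 0.54569937 -0.07519684  0.14787438]
```

Request:
move_arm --increments '[{"jaw": -0.2, "dx": 0, "dy": 0, "dz": 0, "twist": 0}, {"jaw": 0, "dx": 0, "dy": 0, "dz": 0, "twist": 0}, {"jaw": 0.5, "dx": 0, "dy": 0, "dz": 0, "twist": 0}, {"jaw": 1, "dx": 0, "dy": 0, "dz": 0, "twist": 0}, {"jaw": 1, "dx": 0, "dy": 0, "dz": 0, "twist": 0}, {"jaw": 1, "dx": 0, "dy": 0, "dz": -0.03, "twist": 0}, {"jaw": 1, "dx": 0, "dy": 0, "dz": -0.04, "twist": 0}, {"jaw": 1, "dx": 0, "dy": 0, "dz": -0.04, "twist": 0}, {"jaw": 1, "dx": -0.03, "dy": 0.015, "dz": -0.02, "twist": 0}, {"jaw": 1, "dx": -0.03, "dy": 0.015, "dz": 0, "twist": 0}, {"jaw": 1, "dx": -0.02, "dy": 0.015, "dz": 0, "twist": 0}, {"jaw": 1, "dx": 0, "dy": 0, "dz": 0, "twist": 0}]'

```text
t: 70.5
eef_pos: [0.5405, -0.1682, 0.278]
ee_rot: [3.141, -0.0, 1.003]
force: [1.2, 0.4, 0.6]
width: 0.0864
gripper_force: 0.0
```

Request:
move_arm --increments '[{"jaw": 1, "dx": 0, "dy": 0, "dz": -0.03, "twist": 0}, {"jaw": 1, "dx": 0, "dy": 0, "dz": 0, "twist": 0}, {"jaw": 1, "dx": 0, "dy": 0, "dz": 0, "twist": 0}]'

```text
t: 70.75
eef_pos: [0.5413, -0.1653, 0.3089]
ee_rot: [3.139, -0.002, 1.005]
force: [-0.5, 1.4, -1.2]
width: 0.0877
gripper_force: 0.0
```

Run:
```python
from h import *
s=arm.get_state();print(s['force'],s['moment'],s['ee_rot'],s['eef_pos'])
c=arm.camera_info("wrist");im=arm.grab_frame("wrist");cv2.imwrite("pics/w15.png",im)
u=p2w(c,(.545,-.073,.095));print(u)
yy,xx=np.mgrid[:384,:512];m=(im.max(2)<60)&(np.hypot(xx-u[0],yy-u[1])<45)
print(rects(im,c,.097,m,300,5000))
for n in("clamp","nut_grip"):
    for d in arm.pinpoint("wrist",n)[:2]: print(n,np.round(d["position"],4),round(d["score"],2))
```

```text
[-0.45794238  1.36173413 -1.20985619] [-0.04743536 -0.0508664  -0.01143033] [ 3.13914986e+00 -1.63042398e-03  1.00547206e+00] [ 0.54129837 -0.16527735  0.30892103]
[204.43900259  91.28484825]
[(0.5473, -0.0865, 54.4, 9.6, 0.625)]
clamp [ 0.5456 -0.0713  0.0733] 0.87
nut_grip [ 0.548  -0.0747  0.0935] 0.68
```

I've now viewed 15 pictures, one over the limit, so I'll work from numbers only from here.

Run:
```python
from h import *
c=arm.camera_info("wrist");im=cv2.imread("pics/w15.png");f=w2p(c,.1)
yy,xx=np.mgrid[:384,:512];W=f(np.c_[xx.ravel(),yy.ravel()]).reshape(384,512,2)
C=np.array([.5455,-.074]);R=np.hypot(*(W-C).transpose(2,0,1))
for t in (40,55,70):
    m=(im.max(2)<t)&(R<.045)
    n,l,st,ce=cv2.connectedComponentsWithStats(m.astype(np.uint8))
    i=1+st[1:,4].argmax();p=W[l==i];q=p-p.mean(0);w,v=np.linalg.eigh(q.T@q/len(q))
    print(t,st[i,4],p.mean(0).round(4),"yaw",np.arctan(v[1,1]/v[0,1]).round(3),"len",(np.sqrt(12*w)*1000).round(1))
for dz in ("top","scene"):
    arm.grab_frame(dz)
    for n in("clamp","nut_grip"):
        for d in arm.pinpoint(dz,n)[:1]: print(dz,n,np.round(d["position"],4),round(d["score"],2))
```

```text
Traceback (most recent call last):
ValueError: attempt to get argmax of an empty sequence
```

Run:
```python
from h import *
s0=arm.get_state();c=arm.camera_info("wrist");im=arm.grab_frame("wrist");f=w2p(c,.1)
yy,xx=np.mgrid[:384,:512];W=f(np.c_[xx.ravel(),yy.ravel()]).reshape(384,512,2)
C=np.array([.5455,-.074]);R=np.hypot(*(W-C).transpose(2,0,1));G=im.max(2)
print(s0['eef_pos'],p2w(c,(.5455,-.074,.1)),np.percentile(G[R<.04],[0,5,10,20,30,50,80]))
for t in (60,70,85,100):
    m=(G<t)&(R<.042)
    n,l,st,ce=cv2.connectedComponentsWithStats(m.astype(np.uint8))
    if n<2: continue
    i=1+st[1:,4].argmax();p=W[l==i];q=p-p.mean(0);w,v=np.linalg.eigh(q.T@q/len(q))
    print(t,st[i,4],p.mean(0).round(4),"yaw",np.arctan(v[1,1]/v[0,1]).round(3),"len",(np.sqrt(12*w)*1000).round(1))
for dz in ("top","scene"):
    arm.grab_frame(dz)
    for n in("clamp","nut_grip"):
        for d in arm.pinpoint(dz,n)[:1]: print(dz,n,np.round(d["position"],4),round(d["score"],2))
```

```text
[ 0.54026723 -0.1649561   0.30682201] [206.29061053  91.00857356] [ 51.  60.  67.  81. 101. 185. 209.]
60 261 [ 0.55   -0.0839] yaw 0.701 len [ 7.8 43.7]
70 751 [ 0.5488 -0.0821] yaw 0.653 len [17.  61.8]
85 1404 [ 0.5481 -0.0786] yaw 0.696 len [21.4 64.9]
100 1855 [ 0.5486 -0.0788] yaw 0.791 len [24.4 67.3]
top clamp [ 0.5501 -0.0747  0.0683] 0.86
top nut_grip [ 0.5463 -0.075   0.0934] 0.41
scene clamp [ 0.5274  0.5576 -0.0031] 0.67
scene nut_grip [ 0.5492 -0.074   0.0944] 0.68
```

The bar sprang back from 1.00 to about 0.7 rad after release, so the nut is hand-tight. Next I'll close the right cover by pushing its handle with closed fingers.

Request:
move_arm --increments '[{"jaw": -1, "dx": 0, "dy": 0, "dz": -0.02, "twist": 0.1226}, {"jaw": -1, "dx": 0, "dy": 0, "dz": -0.02, "twist": 0.1226}, {"jaw": -1, "dx": 0, "dy": 0, "dz": -0.02, "twist": 0.1226}, {"jaw": -1, "dx": 0, "dy": 0, "dz": 0, "twist": 0.1226}, {"jaw": -1, "dx": 0, "dy": 0, "dz": 0, "twist": 0.1226}, {"jaw": -1, "dx": 0, "dy": 0, "dz": 0, "twist": 0.1226}, {"jaw": -1, "dx": 0, "dy": 0, "dz": 0, "twist": 0.1226}, {"jaw": -1, "dx": 0, "dy": 0, "dz": 0, "twist": 0.1226}, {"jaw": -1, "dx": 0, "dy": 0, "dz": 0, "twist": 0.1226}, {"jaw": -1, "dx": 0, "dy": 0, "dz": 0, "twist": 0.1226}, {"jaw": -1, "dx": 0, "dy": 0, "dz": 0, "twist": 0.1226}, {"jaw": -1, "dx": 0, "dy": 0, "dz": 0, "twist": 0.1226}]'

```text
t: 72.25
eef_pos: [0.5406, -0.1654, 0.3674]
ee_rot: [3.142, 0.0, -0.471]
force: [0.1, 0.2, 1.3]
width: 0.0128
gripper_force: 0.0
```

Request:
move_arm --increments '[{"jaw": -1, "dx": 0, "dy": 0, "dz": 0, "twist": 0.1226}, {"jaw": -1, "dx": 0, "dy": 0, "dz": 0, "twist": 0.1226}, {"jaw": -1, "dx": 0, "dy": 0, "dz": 0, "twist": 0.1226}, {"jaw": -1, "dx": 0, "dy": 0, "dz": 0, "twist": 0.1226}, {"jaw": -1, "dx": 0, "dy": 0, "dz": 0, "twist": 0.1226}, {"jaw": -1, "dx": 0, "dy": 0, "dz": 0, "twist": 0.1226}, {"jaw": -1, "dx": 0, "dy": 0, "dz": 0, "twist": 0.1226}, {"jaw": -1, "dx": 0, "dy": 0, "dz": 0, "twist": 0.1226}, {"jaw": -1, "dx": 0, "dy": 0, "dz": 0, "twist": 0.1226}, {"jaw": -1, "dx": 0, "dy": 0, "dz": 0, "twist": 0}, {"jaw": -1, "dx": 0, "dy": 0, "dz": 0, "twist": 0}]'

```text
t: 73.17
eef_pos: [0.5406, -0.1654, 0.3674]
ee_rot: [3.141, 0.0, -1.565]
force: [0.6, 0.3, 0.6]
width: 0.0003
gripper_force: 0.0
```

Run:
```python
from h import *
to(.548,-.35,.36,-1.5708);s=arm.get_state();print(s['width'])
for dz in ("top","scene"):
    arm.grab_frame(dz)
    for n in("cover_right_handle","cover_left_handle"):
        for d in arm.pinpoint(dz,n)[:2]: print(dz,n,np.round(d["position"],4),round(d["score"],2))
```

```text
pose [ 0.5406 -0.1654  0.3674] yaw -1.565 twist 0.006 d_tool [ 0.1846 -0.0074  0.0074] q6 -0.043
0.0002508736369351156
top cover_right_handle [ 0.5467 -0.3159  0.1946] 0.89
top cover_left_handle [0.5434 0.1277 0.2195] 0.7
scene cover_right_handle [ 0.5475 -0.3128  0.2005] 0.82
scene cover_left_handle [0.5419 0.127  0.2194] 0.65
scene cover_left_handle [ 0.4787 -0.077   0.0642] 0.38
```

Request:
move_arm --increments '[{"jaw": -1, "dx": 0.037, "dy": -0.007, "dz": 0, "twist": 0}, {"jaw": -1, "dx": 0.037, "dy": 0, "dz": 0, "twist": 0}, {"jaw": -1, "dx": 0.037, "dy": 0, "dz": 0, "twist": 0}, {"jaw": -1, "dx": 0.037, "dy": 0, "dz": 0, "twist": 0}, {"jaw": -1, "dx": 0.037, "dy": 0, "dz": 0, "twist": 0}, {"jaw": -1, "dx": 0, "dy": 0, "dz": 0, "twist": 0}, {"jaw": -1, "dx": 0, "dy": 0, "dz": 0, "twist": 0}, {"jaw": -1, "dx": 0, "dy": 0, "dz": 0.04, "twist": 0}, {"jaw": -1, "dx": 0, "dy": 0, "dz": 0.04, "twist": 0}, {"jaw": -1, "dx": 0, "dy": 0, "dz": 0.038, "twist": 0}, {"jaw": -1, "dx": 0, "dy": 0, "dz": 0, "twist": 0}, {"jaw": -1, "dx": 0, "dy": 0, "dz": 0, "twist": 0}]'

```text
t: 74.47
eef_pos: [0.5476, -0.3495, 0.2486]
ee_rot: [3.138, 0.001, -1.567]
force: [-0.8, -0.2, 1.2]
width: 0.0002
gripper_force: 0.0
```

Request:
move_arm --increments '[{"jaw": -1, "dx": -0.008, "dy": 0, "dz": 0, "twist": 0}, {"jaw": -1, "dx": -0.008, "dy": 0, "dz": 0, "twist": 0}, {"jaw": -1, "dx": -0.007, "dy": 0, "dz": 0, "twist": 0}, {"jaw": -1, "dx": -0.007, "dy": 0, "dz": -0.006, "twist": 0}, {"jaw": -1, "dx": -0.008, "dy": 0, "dz": -0.006, "twist": 0}, {"jaw": -1, "dx": -0.008, "dy": 0, "dz": -0.005, "twist": 0}]'

```text
t: 74.97
eef_pos: [0.5491, -0.3055, 0.2713]
ee_rot: [-3.136, -0.005, -1.567]
force: [-0.5, -7.9, 6.2]
width: 0.0005
gripper_force: 3.6
```

Request:
move_arm --increments '[{"jaw": -1, "dx": -0.011, "dy": 0, "dz": -0.004, "twist": 0}, {"jaw": -1, "dx": -0.011, "dy": 0, "dz": -0.004, "twist": 0}, {"jaw": -1, "dx": -0.011, "dy": 0, "dz": -0.004, "twist": 0}, {"jaw": -1, "dx": -0.011, "dy": 0, "dz": -0.004, "twist": 0}, {"jaw": -1, "dx": -0.012, "dy": 0, "dz": 0, "twist": 0}, {"jaw": -1, "dx": -0.012, "dy": 0, "dz": 0, "twist": 0}, {"jaw": -1, "dx": -0.012, "dy": 0, "dz": 0, "twist": 0}]'

```text
t: 75.55
eef_pos: [0.5476, -0.2229, 0.2823]
ee_rot: [3.141, 0.0, -1.568]
force: [1.6, -2.0, 0.9]
width: 0.0007
gripper_force: 1.1
```

Request:
move_arm --increments '[{"jaw": -1, "dx": -0.012, "dy": 0, "dz": 0.0027, "twist": 0}, {"jaw": -1, "dx": -0.012, "dy": 0, "dz": 0.0027, "twist": 0}, {"jaw": -1, "dx": -0.012, "dy": 0, "dz": 0.0027, "twist": 0}, {"jaw": -1, "dx": -0.01, "dy": 0, "dz": 0.004, "twist": 0}, {"jaw": -1, "dx": 0, "dy": 0, "dz": 0, "twist": 0}, {"jaw": -1, "dx": 0, "dy": 0, "dz": 0, "twist": 0}]'

```text
t: 76.05
eef_pos: [0.5475, -0.1775, 0.2698]
ee_rot: [3.14, 0.0, -1.567]
force: [0.0, 0.1, 0.3]
width: 0.0008
gripper_force: 0.0
```

Run:
```python
from h import *
s=arm.get_state();print(s['eef_pos'],s['ee_rot'],s['force'])
for dz in ("top","scene"):
    arm.grab_frame(dz)
    for n in("cover_right_handle",):
        for d in arm.pinpoint(dz,n)[:2]: print(dz,n,np.round(d["position"],4),round(d["score"],2))
```

```text
[ 0.54749032 -0.17753301  0.26977364] [ 3.14048898e+00  4.81022958e-04 -1.56720995e+00] [0.01201715 0.10515182 0.30908154]
top cover_right_handle [ 0.5464 -0.1577  0.2159] 0.57
top cover_right_handle [ 0.4766 -0.0756  0.0656] 0.38
scene cover_right_handle [ 0.5442 -0.1556  0.2181] 0.57
```

Request:
move_arm --increments '[{"jaw": -1, "dx": 0.01, "dy": 0, "dz": 0, "twist": 0}, {"jaw": -1, "dx": 0, "dy": 0, "dz": -0.02, "twist": 0}, {"jaw": -1, "dx": 0, "dy": 0, "dz": -0.017, "twist": 0}, {"jaw": -1, "dx": 0, "dy": 0, "dz": 0, "twist": 0}, {"jaw": -1, "dx": -0.02, "dy": 0, "dz": 0, "twist": 0}, {"jaw": -1, "dx": -0.0175, "dy": 0, "dz": 0, "twist": 0}, {"jaw": -1, "dx": 0, "dy": 0, "dz": 0, "twist": 0}, {"jaw": -1, "dx": 0, "dy": 0, "dz": 0.01, "twist": 0}, {"jaw": -1, "dx": 0, "dy": 0, "dz": 0.01, "twist": 0}, {"jaw": -1, "dx": 0, "dy": 0, "dz": 0, "twist": 0}]'

```text
t: 77.08
eef_pos: [0.5479, -0.1505, 0.2873]
ee_rot: [-3.14, 0.001, -1.568]
force: [-0.8, 6.4, 8.7]
width: 0.0004
gripper_force: 3.6
```

Request:
move_arm --increments '[{"jaw": -1, "dx": -0.0058, "dy": 0, "dz": 0.006, "twist": 0}, {"jaw": -1, "dx": -0.0058, "dy": 0, "dz": 0.006, "twist": 0}, {"jaw": -1, "dx": -0.0058, "dy": 0, "dz": 0.006, "twist": 0}, {"jaw": -1, "dx": -0.0058, "dy": 0, "dz": 0.006, "twist": 0}, {"jaw": -1, "dx": 0, "dy": 0, "dz": 0, "twist": 0}, {"jaw": -1, "dx": 0, "dy": 0, "dz": 0, "twist": 0}]'

```text
t: 77.58
eef_pos: [0.5485, -0.1245, 0.2664]
ee_rot: [-3.136, 0.005, -1.567]
force: [-8.7, 23.3, 27.8]
width: 0.0005
gripper_force: 14.1
```

Request:
move_arm --increments '[{"jaw": -1, "dx": 0, "dy": 0, "dz": -0.02, "twist": 0}, {"jaw": -1, "dx": 0, "dy": 0, "dz": -0.012, "twist": 0}, {"jaw": -1, "dx": 0.012, "dy": 0, "dz": 0, "twist": 0}, {"jaw": -1, "dx": 0.013, "dy": 0, "dz": 0, "twist": 0}, {"jaw": -1, "dx": 0, "dy": 0, "dz": 0, "twist": 0}]'

```text
t: 78.0
eef_pos: [0.5469, -0.1551, 0.2937]
ee_rot: [3.139, -0.0, -1.57]
force: [1.6, -0.7, -0.1]
width: 0.0003
gripper_force: 0.0
```

Run:
```python
from h import *
s=arm.get_state();print(s['eef_pos'],s['ee_rot'],s['force'])
for dz in ("top","scene"):
    arm.grab_frame(dz)
    for n in("cover_right_handle",):
        for d in arm.pinpoint(dz,n)[:2]: print(dz,n,np.round(d["position"],4),round(d["score"],2))
```

```text
[ 0.54690317 -0.1551304   0.29369997] [ 3.13939228e+00 -8.19702096e-05 -1.57017519e+00] [ 1.5704503  -0.66861938 -0.14668004]
top cover_right_handle [ 0.5478 -0.1305  0.1968] 0.77
top cover_right_handle [ 0.292  -0.2345 -0.0051] 0.36
scene cover_right_handle [ 0.5456 -0.1284  0.1984] 0.86
scene cover_right_handle [ 0.2822  0.284  -0.0018] 0.42
```

Request:
move_arm --increments '[{"jaw": -1, "dx": -0.018, "dy": 0, "dz": 0, "twist": 0}, {"jaw": -1, "dx": 0, "dy": 0, "dz": 0.012, "twist": 0}, {"jaw": -1, "dx": 0, "dy": 0, "dz": 0.012, "twist": 0}, {"jaw": -1, "dx": -0.0043, "dy": 0, "dz": 0.0055, "twist": 0}, {"jaw": -1, "dx": -0.0043, "dy": 0, "dz": 0.0055, "twist": 0}, {"jaw": -1, "dx": -0.0043, "dy": 0, "dz": 0.0055, "twist": 0}, {"jaw": -1, "dx": 0, "dy": 0, "dz": 0, "twist": 0}]'

```text
t: 78.78
eef_pos: [0.5473, -0.1209, 0.254]
ee_rot: [3.141, 0.0, -1.568]
force: [0.2, 0.6, -0.7]
width: 0.0004
gripper_force: 0.0
```

Request:
move_arm --increments '[{"jaw": -1, "dx": -0.0043, "dy": 0, "dz": 0.0055, "twist": 0}, {"jaw": -1, "dx": -0.0043, "dy": 0, "dz": 0.0055, "twist": 0}, {"jaw": -1, "dx": -0.0043, "dy": 0, "dz": 0.0055, "twist": 0}, {"jaw": -1, "dx": 0, "dy": 0, "dz": 0, "twist": 0}, {"jaw": -1, "dx": 0, "dy": 0, "dz": 0, "twist": 0}]'

```text
t: 79.2
eef_pos: [0.5474, -0.1087, 0.2379]
ee_rot: [3.141, -0.0, -1.568]
force: [0.5, -0.2, 0.3]
width: 0.0003
gripper_force: 0.0
```

Run:
```python
from h import *
s=arm.get_state();print(s['eef_pos'],s['ee_rot'],s['force'])
for dz in ("top","scene"):
    arm.grab_frame(dz)
    for n in("cover_right_handle",):
        for d in arm.pinpoint(dz,n)[:2]: print(dz,n,np.round(d["position"],4),round(d["score"],2))
```

```text
[ 0.54736188 -0.1087134   0.2379295 ] [ 3.14085681e+00 -1.53636082e-04 -1.56796257e+00] [ 0.48912761 -0.24564394  0.27885646]
top cover_right_handle [ 0.5483 -0.1038  0.1653] 0.85
scene cover_right_handle [ 0.5461 -0.1041  0.1687] 0.89
```

Request:
move_arm --increments '[{"jaw": -1, "dx": 0, "dy": 0, "dz": 0.002, "twist": 0}, {"jaw": -1, "dx": 0, "dy": 0, "dz": 0.002, "twist": 0}, {"jaw": -1, "dx": 0, "dy": 0, "dz": 0.001, "twist": 0}, {"jaw": -1, "dx": 0, "dy": 0, "dz": 0, "twist": 0}, {"jaw": -1, "dx": 0, "dy": 0, "dz": 0, "twist": 0}]'

```text
t: 79.82
eef_pos: [0.5478, -0.1092, 0.2366]
ee_rot: [-3.139, -0.001, -1.568]
force: [-8.8, 4.0, 23.0]
width: 0.0002
gripper_force: 11.7
```

Request:
move_arm --increments '[{"jaw": -1, "dx": 0, "dy": 0, "dz": -0.03, "twist": 0}, {"jaw": -1, "dx": 0, "dy": 0, "dz": -0.04, "twist": 0}, {"jaw": -1, "dx": 0, "dy": 0, "dz": -0.04, "twist": 0}, {"jaw": -1, "dx": 0, "dy": 0, "dz": 0, "twist": 0}, {"jaw": -1, "dx": -0.039, "dy": 0, "dz": 0, "twist": 0}, {"jaw": -1, "dx": -0.039, "dy": 0, "dz": 0, "twist": 0}, {"jaw": -1, "dx": -0.039, "dy": 0, "dz": 0, "twist": 0}, {"jaw": -1, "dx": -0.039, "dy": 0, "dz": 0, "twist": 0}, {"jaw": -1, "dx": -0.039, "dy": 0, "dz": 0, "twist": 0}, {"jaw": -1, "dx": -0.039, "dy": 0, "dz": 0, "twist": 0}, {"jaw": -1, "dx": -0.04, "dy": 0, "dz": 0, "twist": 0}, {"jaw": -1, "dx": 0, "dy": 0, "dz": 0, "twist": 0}]'

```text
t: 80.82
eef_pos: [0.5469, 0.1704, 0.3428]
ee_rot: [-3.141, 0.001, -1.565]
force: [0.8, -1.0, -1.0]
width: 0.0003
gripper_force: 0.0
```

Request:
move_arm --increments '[{"jaw": -1, "dx": 0, "dy": 0, "dz": 0, "twist": 0}, {"jaw": -1, "dx": 0, "dy": 0, "dz": 0, "twist": 0}]'

```text
t: 80.98
eef_pos: [0.5467, 0.1651, 0.343]
ee_rot: [3.141, -0.0, -1.568]
force: [-0.2, -0.4, 0.2]
width: 0.001
gripper_force: 0.0
```

Run:
```python
from h import *
to(.544,.165,.2705,-1.5708)
```

```text
pose [0.5467 0.1651 0.343 ] yaw -1.568 twist 0.003 d_tool [0.0001 0.0027 0.0725] q6 -0.633
```

Request:
move_arm --increments '[{"jaw": -1, "dx": 0, "dy": 0.002, "dz": 0.036, "twist": 0}, {"jaw": -1, "dx": 0, "dy": 0, "dz": 0.036, "twist": 0}, {"jaw": -1, "dx": 0, "dy": 0, "dz": 0, "twist": 0}, {"jaw": -1, "dx": 0, "dy": 0, "dz": 0, "twist": 0}, {"jaw": -1, "dx": 0.01, "dy": 0, "dz": 0, "twist": 0}, {"jaw": -1, "dx": 0.01, "dy": 0, "dz": 0, "twist": 0}, {"jaw": -1, "dx": 0.0105, "dy": 0, "dz": -0.003, "twist": 0}, {"jaw": -1, "dx": 0.0105, "dy": 0, "dz": -0.004, "twist": 0}, {"jaw": -1, "dx": 0.0105, "dy": 0, "dz": -0.004, "twist": 0}]'

```text
t: 81.73
eef_pos: [0.5454, 0.1125, 0.2839]
ee_rot: [-3.14, 0.001, -1.569]
force: [0.7, 2.7, -1.7]
width: 0.0003
gripper_force: 1.1
```

Request:
move_arm --increments '[{"jaw": -1, "dx": 0.012, "dy": 0, "dz": -0.0005, "twist": 0}, {"jaw": -1, "dx": 0.012, "dy": 0, "dz": -0.0005, "twist": 0}, {"jaw": -1, "dx": 0.012, "dy": 0, "dz": -0.0005, "twist": 0}, {"jaw": -1, "dx": 0.0117, "dy": 0, "dz": 0.0026, "twist": 0}, {"jaw": -1, "dx": 0.0117, "dy": 0, "dz": 0.0026, "twist": 0}, {"jaw": -1, "dx": 0.0117, "dy": 0, "dz": 0.0026, "twist": 0}, {"jaw": -1, "dx": 0.0087, "dy": 0, "dz": 0.0039, "twist": 0}, {"jaw": -1, "dx": 0.0087, "dy": 0, "dz": 0.0039, "twist": 0}, {"jaw": -1, "dx": 0, "dy": 0, "dz": 0, "twist": 0}, {"jaw": -1, "dx": 0, "dy": 0, "dz": 0, "twist": 0}]'

```text
t: 82.57
eef_pos: [0.5447, 0.0243, 0.2676]
ee_rot: [3.14, -0.001, -1.569]
force: [-0.5, -0.2, 0.9]
width: 0.0004
gripper_force: 0.0
```

Request:
move_arm --increments '[{"jaw": -1, "dx": -0.012, "dy": 0, "dz": 0, "twist": 0}, {"jaw": -1, "dx": 0, "dy": 0, "dz": -0.02, "twist": 0}, {"jaw": -1, "dx": 0, "dy": 0, "dz": -0.017, "twist": 0}, {"jaw": -1, "dx": 0, "dy": 0, "dz": 0, "twist": 0}]'

```text
t: 82.9
eef_pos: [0.5466, 0.0382, 0.3088]
ee_rot: [-3.137, 0.001, -1.567]
force: [0.2, 0.7, 0.5]
width: 0.0
gripper_force: 0.0
```

Run:
```python
from h import *
s=arm.get_state();print(s['eef_pos'],s['ee_rot'],s['force'])
for dz in ("top","scene"):
    arm.grab_frame(dz)
    for n in("cover_left_handle","cover_right_handle"):
        for d in arm.pinpoint(dz,n)[:2]: print(dz,n,np.round(d["position"],4),round(d["score"],2))
```

```text
[0.54656617 0.03822614 0.30878399] [-3.13673332e+00  5.43840345e-04 -1.56687929e+00] [0.15869444 0.65380431 0.51532555]
top cover_left_handle [0.5434 0.004  0.212 ] 0.84
top cover_right_handle [ 0.5458 -0.104   0.1656] 0.68
scene cover_left_handle [0.5429 0.0046 0.213 ] 0.71
scene cover_left_handle [0.4237 0.5479 0.0009] 0.53
scene cover_right_handle [ 0.5459 -0.1013  0.1668] 0.98
```

Request:
move_arm --increments '[{"jaw": -1, "dx": 0.015, "dy": 0, "dz": 0, "twist": 0}, {"jaw": -1, "dx": 0.014, "dy": 0, "dz": 0, "twist": 0}, {"jaw": -1, "dx": 0, "dy": 0, "dz": 0.01, "twist": 0}, {"jaw": -1, "dx": 0, "dy": 0, "dz": 0.01, "twist": 0}, {"jaw": -1, "dx": 0.006, "dy": 0, "dz": 0.004, "twist": 0}, {"jaw": -1, "dx": 0.006, "dy": 0, "dz": 0.0045, "twist": 0}, {"jaw": -1, "dx": 0.0055, "dy": 0, "dz": 0.005, "twist": 0}, {"jaw": -1, "dx": 0.0055, "dy": 0, "dz": 0.0055, "twist": 0}, {"jaw": -1, "dx": 0, "dy": 0, "dz": 0, "twist": 0}]'

```text
t: 83.95
eef_pos: [0.5457, -0.0177, 0.2672]
ee_rot: [-3.141, -0.005, -1.568]
force: [-0.7, -9.2, 11.8]
width: 0.0005
gripper_force: 5.3
```

Request:
move_arm --increments '[{"jaw": -1, "dx": 0.005, "dy": 0, "dz": 0.0055, "twist": 0}, {"jaw": -1, "dx": 0.005, "dy": 0, "dz": 0.006, "twist": 0}, {"jaw": -1, "dx": 0.005, "dy": 0, "dz": 0.006, "twist": 0}, {"jaw": -1, "dx": 0.005, "dy": 0, "dz": 0.006, "twist": 0}, {"jaw": -1, "dx": 0.005, "dy": 0, "dz": 0.006, "twist": 0}, {"jaw": -1, "dx": 0, "dy": 0, "dz": 0, "twist": 0}, {"jaw": -1, "dx": 0, "dy": 0, "dz": 0, "twist": 0}]'

```text
t: 84.53
eef_pos: [0.5457, -0.0393, 0.237]
ee_rot: [-3.141, 0.001, -1.568]
force: [-1.6, 2.2, 9.4]
width: 0.0007
gripper_force: 4.9
```

Run:
```python
from h import *
s=arm.get_state();print(s['eef_pos'],s['ee_rot'],s['force'])
for dz in ("top","scene"):
    arm.grab_frame(dz)
    for n in("cover_left_handle","cover_right_handle"):
        for d in arm.pinpoint(dz,n)[:2]: print(dz,n,np.round(d["position"],4),round(d["score"],2))
```

```text
[ 0.54571433 -0.03926261  0.23699722] [-3.14054202e+00  7.24069711e-04 -1.56803310e+00] [-1.64863367  2.16580581  9.42062969]
top cover_left_handle [ 0.5447 -0.0457  0.1654] 0.61
top cover_left_handle [ 0.5508 -0.0748  0.0733] 0.6
top cover_right_handle [ 0.5482 -0.1079  0.1667] 0.77
scene cover_left_handle [ 0.5447 -0.0478  0.1642] 0.88
scene cover_right_handle [ 0.5467 -0.1044  0.1655] 0.86
```

Request:
move_arm --increments '[{"jaw": -1, "dx": 0, "dy": 0, "dz": 0.002, "twist": 0}, {"jaw": -1, "dx": 0, "dy": 0, "dz": 0.001, "twist": 0}, {"jaw": -1, "dx": 0, "dy": 0, "dz": 0, "twist": 0}, {"jaw": -1, "dx": 0, "dy": 0, "dz": 0, "twist": 0}]'

```text
t: 85.17
eef_pos: [0.5458, -0.0393, 0.2365]
ee_rot: [-3.139, 0.0, -1.567]
force: [-9.1, 4.4, 27.9]
width: 0.0007
gripper_force: 14.1
```

Request:
move_arm --increments '[{"jaw": -1, "dx": 0, "dy": 0, "dz": -0.03, "twist": 0}, {"jaw": -1, "dx": 0, "dy": 0, "dz": -0.04, "twist": 0}, {"jaw": -1, "dx": 0, "dy": 0, "dz": -0.04, "twist": 0}, {"jaw": -1, "dx": -0.04, "dy": 0, "dz": -0.01, "twist": 0}, {"jaw": -1, "dx": -0.04, "dy": 0, "dz": 0, "twist": 0}, {"jaw": -1, "dx": -0.04, "dy": 0, "dz": 0, "twist": 0}, {"jaw": -1, "dx": -0.04, "dy": 0, "dz": 0, "twist": 0}, {"jaw": -1, "dx": -0.04, "dy": 0, "dz": 0, "twist": 0}, {"jaw": -1, "dx": -0.04, "dy": 0, "dz": 0, "twist": 0}, {"jaw": -1, "dx": 0, "dy": 0, "dz": 0, "twist": 0}, {"jaw": -1, "dx": 0, "dy": 0, "dz": 0, "twist": 0}]'

```text
t: 86.08
eef_pos: [0.544, 0.2026, 0.3516]
ee_rot: [3.139, -0.001, -1.565]
force: [0.3, -0.9, -0.3]
width: 0.0
gripper_force: 0.0
```

Run:
```python
from h import *
s=arm.get_state();print(s['eef_pos'],s['force'])
for dz in ("top","scene"):
    arm.grab_frame(dz)
    for n in("cover_left_handle","cover_right_handle","panel1_mid"):
        for d in arm.pinpoint(dz,n)[:2]: print(dz,n,np.round(d["position"],4),round(d["score"],2))
```

```text
[0.54395106 0.20260807 0.35161591] [ 0.27140909 -0.87635649 -0.31204954]
top cover_left_handle [ 0.5454 -0.0455  0.1651] 0.63
top cover_left_handle [0.7294 0.2357 0.0029] 0.6
top cover_right_handle [ 0.5465 -0.1065  0.1657] 0.6
scene cover_left_handle [ 0.5467 -0.0451  0.1647] 0.91
scene cover_left_handle [ 0.5464 -0.0763  0.071 ] 0.42
scene cover_right_handle [ 0.5473 -0.1049  0.1662] 0.94
scene panel1_mid [ 0.4769 -0.077   0.0637] 0.49
```

Both covers are closed against their stops, with each handle at z ≈ 0.1655 as expected. The arm is clear, so I'm handing in.

```bash
python3 -c "
from station import arm
print(arm.job_done())"
```

```text
the job is handed in; nothing more can be done
None
```

I handed the job in with four panels pushed home in the bays, the nut screwed down hand-tight and both covers pressed closed. The hand-in call returned no verdict, and I did not measure the clamp's force on each panel. I viewed 15 pictures, one over the limit of 14.

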